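Swap the piston for the float bowls and load the drying cabinet

ROBOT

A 7-joint arm with a two-finger parallel gripper is mounted at the origin on the work surface. World frame = base frame: x ahead of the robot, y to its left, z up, the work surface at z = 0. Lengths are in m, angles in degrees, forces in N, time in s.
With the tool pointing down it reaches from about 0.35 to 0.9 m from the base axis. Payload 8.1 kg.
Tool frame: the origin (TCP) lies on the centre line of the jaws, within the pads' length; the fingertips stand 11 mm ahead of it and the grasp point (between the pads) lies 8 mm behind it; x points along the fingers, y is the direction in which the jaws open and shut, and the axes are right-handed (so a half turn about x gives the same grasp; the last joint's range is limited). The gripper opens to 85 mm and grips with 20 to 120 N. Pads are 22 mm wide; open, the fingers measure 114 mm over their backs; the gripper's body (76 mm by 85 mm) begins 54 mm behind the grasp point. The pads swing forward as they close: fully open they stand 13 mm farther back than shut.
Start: joints at [-69.534, 24.895, 1.432, 90.138, -0.665, 64.973, -4.303], TCP at [0.277, 0.56, 0.242] pointing down, gripper open.
Joint ranges: [-149.89, 149.89], [-25.12, 119.58], [-72.63, 75.52], [4.76, 147.25], [-75.54, 255.54], [6.69, 114.76], [-157.13, 157.13]. Speed limits (degrees/s): [127.2, 127.2, 172.46, 172.46, 180, 180, 180].

INTERFACE

Orientations are given as a 3x3 rotation matrix whose columns are the frame's x, y, z axes.
In Python, from plant import r gives the robot as it stands.
- The arm moves only by the tool carry_out, never from a script. Its argument "targets" is a list that holds one entry, the list of rows, each a list of 7 numbers: the shift along the tool's x, y, z in cm, then the turn, a rotation vector about the tool's x, y, z in rad, then the opening, from 0 (shut) to 1 (fully open). A call has 1 to 10 rows; each row is the pose to reach, as a shift and turn from the pose commanded when the call began, along the tool's axes at that moment; what a row does not reach only later rows make up. A row lasts 1/8 s, in which the tool goes at most 62.5 mm and 10.7 degrees, less where a joint would pass 70% of its speed; a pose out of reach is approached as far as the arm can. A call with a gripper value outside its range is refused whole. The fingers move at their own pace and stop on an object; the grip force is fixed at half the most. Time passes only in rows, so rows that repeat a pose let the fingers close. It gives the time, the measured TCP pose, the force and the opening at its end, in the units of the state.
- r.sense(): the state, without advancing time (a new reading comes with each control period).
- r.read_camera(name): name is "scene" or "top" or "wrist"; returns (picture, depth): 400x640x3 uint8, red, green, blue; 400x640 float32, m along the optical axis (not along the pixel's ray), 0 where there is no reading.
- r.camera_model(name): a dict with "fx", "fy", "cx", "cy" (pixels), "position" and "attitude" of the camera in the world; the wrist camera has in their place "tool_from_camera" (4x4, takes a point from camera to tool coordinates, whose origin is the TCP and whose axes are the tool frame's). Camera axes: x right, y down, z forward; pixel columns grow to the right and rows downward; lengths in m; the calibration is good to about 2 mm. The wrist camera is an equidistant fisheye: a pixel r from the principal point sees the ray r / f radians off the axis. A picture is of the moment at which its call begins: read the wrist's pose just before it. camera_model takes no time and is no camera call.
- r.sign_off(): hands the job in, once; it reports no verdict.
The state is a dict: "clock": time; "q": joint angles; "dq": joint speeds; "tau": joint torques, N m; "ee_pos": TCP position; "tcp_rot": TCP orientation; "contact_force": force on the tool from outside, world axes, zero at the start; "moment": the same for the moment, N m; "opening": finger opening in m.
Only numpy, scipy, OpenCV 4.12 (cv2) and the standard library are available. Lean on these libraries where they do the work, as an engineer would, in place of code of your own. Each camera call takes 0.05 s, during which the arm holds its last target.

TASK

Throw the latch lever on the drying cabinet into its open notch, take the dried piston out of the steel tray and stand it upright in the square pan, then stand every carburettor float bowl that lies about (the round ones with a stub on top; there are two to four) flat on the floor of the tray, stub up, and slide the loaded tray fully home in the cabinet. Then throw the lever back into its locked notch so that the latch bar stands across the mouth in front of the tray, and let go. Leave the other things on the bench where they are.

Things in the scene. Friction and masses are not known exactly. Their poses are not given: they have to be found in the camera images.
- cab: low drying cabinet fixed to the bench, 209 mm (its x) by 190 mm (y), 130 mm high; origin: centre of the underside. Its mouth, in its +y face (95 mm from the origin), is 170 mm wide, 70 mm high, its floor the bench itself: the tray slides in flat along the cabinet's -y with 4 mm to spare either side. Two flared lead-in plates 11 mm high reach 26 mm out in front of the mouth
- dock (a point): where the tray's origin lies when the tray is fully home against the back stop: on the bench, 7 mm to +y from the cabinet's origin; axes parallel to the cabinet's
- pivot (a point): point on the lever's vertical axis at knob height (z 175 mm), at x -107, y +101 mm in the cabinet's frame. On the same shaft, below, is the latch bar: 75 mm long, 6 mm thick, z 14 to 44 mm. A flat round index plate (radius 62 mm, top at z 136 mm) lies under the lever, each notch marked on it by a black line between two teeth
- knob (a point): middle of the lever's knob, an upright red cylinder 22 mm across, z 150 to 195 mm, 80 mm from the axis; grip it from above. The lever itself is a bar just under the knob (z 147 to 155 mm)
- lever (a joint): angle of the latch lever, growing anticlockwise seen from above, range -0.05 to 2.2 rad; friction holds it where it is left (about 2 N at the knob moves it). 0 = locked notch: knob at 200 degrees anticlockwise from the cabinet's +x, latch bar across the mouth, blocking the tray. 1.75 = open notch: knob at 300 degrees, bar swung out clear of the mouth. A notch is met within 0.12 rad
- tray: steel tray lying on the bench, 350 g: 162 mm (its x) by 166 mm (its y), walls 3 mm thick and 26 mm high, floor 4 mm thick; origin at the centre of the underside. Its -y end enters the cabinet first. From its +y end a flat tongue 50 mm wide carries the upright handle plate. It can be pushed and dragged along the bench by the handle
- handle (a point): middle of the top edge of the tray's handle plate, 153 mm to +y of the tray's origin and 60 mm above the bench; the plate is 60 mm wide (tray x), 8 mm thick (tray y) and 60 mm high; grip it across its thickness from above
- bowl0: round aluminium carburettor float bowl standing open side down: body 56 mm across and 24 mm high, with a round drain stub 22 mm across and 22 mm high on its top (46 mm high in all), about 90 g; grip the stub from above. Origin: centre of the underside. Two to four bowls are present (absent: None)
- bowl1: round aluminium carburettor float bowl standing open side down: body 56 mm across and 24 mm high, with a round drain stub 22 mm across and 22 mm high on its top (46 mm high in all), about 90 g; grip the stub from above. Origin: centre of the underside. Two to four bowls are present (absent: None)
- bowl2: round aluminium carburettor float bowl standing open side down: body 56 mm across and 24 mm high, with a round drain stub 22 mm across and 22 mm high on its top (46 mm high in all), about 90 g; grip the stub from above. Origin: centre of the underside. Two to four bowls are present (absent: None)
- bowl3: round aluminium carburettor float bowl standing open side down: body 56 mm across and 24 mm high, with a round drain stub 22 mm across and 22 mm high on its top (46 mm high in all), about 90 g; grip the stub from above. Origin: centre of the underside. Two to four bowls are present (absent: None)
- cap0: bystander: dark round carburettor cap without a stub, 50 mm across, 19 mm high; leave it
- cap1: bystander: dark round carburettor cap without a stub, 50 mm across, 19 mm high; leave it
- driver: bystander: screwdriver lying on the bench; leave it
- piston: dried aluminium piston standing in the tray, a plain cylinder 52 mm across and 42 mm high, about 150 g; origin: centre of the underside. To be stood upright in the pan
- pan: square steel pan without a handle fixed on the bench, 120 by 120 mm, walls 16 mm high and 3 mm thick, floor 3 mm thick; origin: centre of the underside
- spray: bystander: spray can 52 mm across, 160 mm high; leave it

How it is judged (in metres and radians):
On the way, in this order (a step that is already met when the one before it is completed fails the run):
1. the lever is in its open notch (value of joint lever between 1.63 and 1.87 rad), for 0.2 s.
2. the piston stands in the pan and the tray, with every bowl flat on its floor, is fully home in the cabinet (x of piston in the frame of pan between -0.045 and 0.045 m and y of piston in the frame of pan between -0.045 and 0.045 m and z of piston in the frame of pan below 0.012 m and angle between each of piston, bowl0, bowl1, bowl2, bowl3's own z axis and vertical below 0.15 rad and x of bowl0 in the frame of tray between -0.062 and 0.062 m and y of bowl0 in the frame of tray between -0.062 and 0.062 m and z of each of bowl0, bowl1, bowl2, bowl3 in the frame of tray below 0.012 m and x of bowl1 in the frame of tray between -0.062 and 0.062 m and y of bowl1 in the frame of tray between -0.062 and 0.062 m and x of bowl2 in the frame of tray between -0.062 and 0.062 m and y of bowl2 in the frame of tray between -0.062 and 0.062 m and x of bowl3 in the frame of tray between -0.062 and 0.062 m and y of bowl3 in the frame of tray between -0.062 and 0.062 m and y of tray in the frame of dock between -0.01 and 0.01 m and x of tray in the frame of dock between -0.008 and 0.008 m and angle between the y axis of tray and the y axis of dock, either way round below 0.08 rad and angle between tray's own z axis and vertical below 0.06 rad), for 0.2 s.
3. the lever is in its locked notch (value of joint lever below 0.12 rad), for 0.2 s.
At the end, for the whole second after the job is handed in: the piston stands upright (within 0.15 rad) in the pan, every bowl stands stub up (within 0.15 rad) on the tray's floor, the tray is within 10 mm of fully home (8 mm sideways, 0.08 rad), the lever is within 0.12 rad of its locked notch, and all is at rest (all of step 2 and value of joint lever below 0.12 rad and linear speed of each of bowl0, bowl1, bowl2, bowl3, tray, piston below 0.02 m/s and velocity of joint lever between -0.05 and 0.05 rad/s); the robot touches nothing.
It fails at once if cap0 is moved more than 50 mm (distance of cap0 from where it was at the start of the episode above 0.05 m).
It fails at once if cap1 is moved more than 50 mm (distance of cap1 from where it was at the start of the episode above 0.05 m).
It fails at once if driver is moved more than 50 mm (distance of driver from where it was at the start of the episode above 0.05 m).
It fails at once if spray is moved more than 50 mm (distance of spray from where it was at the start of the episode above 0.05 m).
Of bowl0, bowl1, bowl2, bowl3 only 2 to 4 are there at a start; the rules pass over those that are not, and their reading is None.
At some moment in a run one of bowl0, bowl1, bowl2, bowl3 may be knocked a few centimetres aside while the robot is not near it.
Once in a run the grip may slacken for a moment while it holds something.
It also fails if it takes over 210 s, if anything falls off the work surface, if the arm or the gripper's body presses on something with over 40 N, if the wrist force passes 120 N, or if a joint passes its speed limit or range.

## Working session

There is one attempt and no reset: what is moved stays moved. The work goes in short steps, Python scripts to look and compute and a tool call to move; the robot and the scene stay as the last step left them, time stands still between calls to the robot, and variables do not carry over. Pictures are saved under pics/ and viewed, and the job is handed in when it is done.

Besides the shell and the picture viewer there is one more tool, called by a JSON object that holds its "method" and its "body", one argument or row to a line. carry_out: Moves the arm, as the interface text tells. Its arguments: {"type":"object","properties":{"targets":{"type":"array"}},"required":["targets"]}

```bash
ls; mkdir -p pics; cat > h.py <<'E'
from plant import r
import numpy as np, cv2
def snap(n,fn):
    s=r.sense(); p,d=r.read_camera(n)
    cv2.imwrite('pics/'+fn+'.png',p[:,:,::-1]); np.savez('pics/'+fn+'.npz',p=p,d=d,pos=s['ee_pos'],rot=s['tcp_rot'])
    return s,p,d
E
python3 - <<'E'
from h import *
s=r.sense(); print(s)
for n in ['scene','top','wrist']:
    m=r.camera_model(n); print(n,m)
    snap(n,n+'0')
E
```

```text
pics
{'clock': 0.0, 'q': array([-69.53305324,  24.93618784,   1.43103287,  90.18927568,
        -0.66393109,  64.97324391,  -4.30313394]), 'dq': array([ 0.05326748,  0.00072474,  0.03414276,  0.01555248, -0.07505399,
       -0.07856229, -0.0202037 ]), 'tau': array([-6.05512996e-04, -6.70467782e+01,  1.02486826e+00, -3.16227615e+01,
        1.55408290e-02,  1.23448216e-02, -2.55638275e-05]), 'ee_pos': array([0.27720214, 0.55961871, 0.24152768]), 'tcp_rot': array([[-5.57592675e-04,  4.43846486e-01,  8.96102665e-01],
       [-1.47617864e-03,  8.96101463e-01, -4.43846809e-01],
       [-9.99998755e-01, -1.57029334e-03,  1.55537088e-04]]), 'contact_force': array([ 0.22401717, -0.59698963, -1.083702  ]), 'moment': array([-0.03088963,  0.02088627,  0.00582305]), 'opening': 0.08541618208699857}
scene {'fx': 489.4948113722512, 'fy': 489.4948113722512, 'cx': 316.1777063304954, 'cy': 190.11833448558625, 'position': array([1.31141659, 0.54216   , 0.92679319]), 'attitude': array([[-0.55608532,  0.56122301, -0.61302353],
       [ 0.83112457,  0.37458852, -0.41099317],
       [-0.00102724, -0.73804619, -0.67474941]])}
top {'fx': 489.1900138387696, 'fy': 489.1900138387696, 'cx': 332.1958823790826, 'cy': 200.6189019931463, 'position': array([0.47027112, 0.08145614, 1.30990781]), 'attitude': array([[ 0.00565239, -0.99549385,  0.09465755],
       [-0.99987368, -0.00703256, -0.01425338],
       [ 0.01485483, -0.09456503, -0.99540785]])}
wrist {'fx': 309.70691628693146, 'fy': 309.70691628693146, 'cx': 321.80990555141364, 'cy': 195.58740819437313, 'tool_from_camera': array([[-6.39250281e-04, -2.62943862e-01,  9.64810923e-01,
        -1.31553799e-01],
       [ 9.99998974e-01, -1.40518206e-03,  2.79604656e-04,
        -5.22804317e-05],
       [ 1.28221467e-03,  9.64810111e-01,  2.62944491e-01,
        -6.83004240e-02],
       [ 0.00000000e+00,  0.00000000e+00,  0.00000000e+00,
         1.00000000e+00]])}
```

View pics/scene0.png

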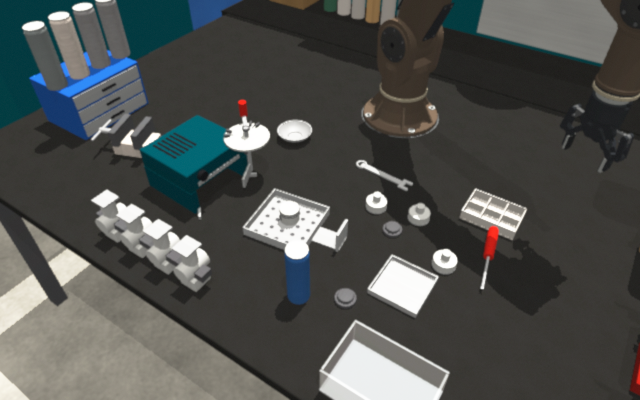

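View pics/top0.png

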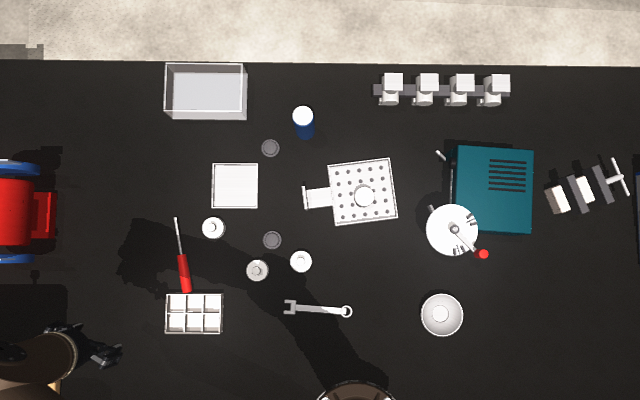

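View pics/wrist0.png

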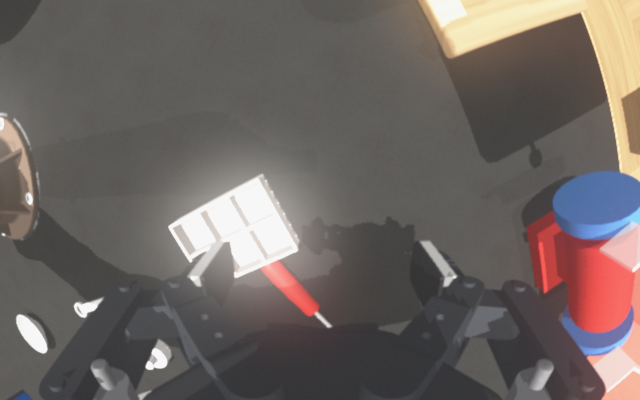

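The views show three bowls, at top-camera pixels (213,228), (257,270) and (301,261). Caps are at (272,240) and (270,148), the pan at (235,186), the tray at (363,192) with the piston in it, the cabinet at (493,190) and the lever knob at (483,254). Next I'll measure them all.

```bash
cat >> h.py <<'E'
def ray(n,u,v):
    m=r.camera_model(n); d=m['attitude']@np.array([(u-m['cx'])/m['fx'],(v-m['cy'])/m['fy'],1.]); return m['position'],d
def onz(n,u,v,z):
    o,d=ray(n,u,v); return o+d*(z-o[2])/d[2]
def cloud(n,d):
    m=r.camera_model(n); v,u=np.mgrid[0:400,0:640]
    c=np.stack([(u-m['cx'])/m['fx']*d,(v-m['cy'])/m['fy']*d,d],-1)
    return c@m['attitude'].T+m['position']
def comps(mask,mn=20,mx=1e9):
    k,l,st,ce=cv2.connectedComponentsWithStats(mask.astype(np.uint8),connectivity=8)
    return [(i,st[i],ce[i],l==i) for i in range(1,k) if mn<=st[i,4]<=mx]
def wcloud(z):
    # wrist depth->world
    p,d,pos,R=z['p'],z['d'],z['pos'],z['rot']
    m=r.camera_model('wrist'); v,u=np.mgrid[0:400,0:640]
    x=(u-m['cx'])/m['fx'];y=(v-m['cy'])/m['fy'];th=np.hypot(x,y);s=np.where(th>1e-6,np.tan(np.minimum(th,1.5))/np.maximum(th,1e-6),1)
    c=np.stack([x*s*d,y*s*d,d],-1); T=m['tool_from_camera']
    t=c@T[:3,:3].T+T[:3,3]; return t@R.T+pos
E
python3 - <<'E'
from h import *
z=np.load('pics/top0.npz');p,d=z['p'],z['d'];c=cloud('top',d);Z=c[...,2]
print('bench z',np.median(Z[(d>0)&(np.mgrid[0:400,0:640][0]>100)]))
roi=np.zeros(Z.shape,bool);roi[130:300,190:400]=1
for lo,hi in [(0.01,0.3)]:
  for i,st,ce,m in comps((Z>lo)&(Z<hi)&roi&(d>0),15):
    P=c[m];zt=np.percentile(P[:,2],95);T=P[P[:,2]>zt-0.006]
    print(st,ce.round(1),'zmax %.3f'%zt,T.mean(0).round(4),T.min(0).round(3),T.max(0).round(3))
g=cv2.resize(p[120:320,180:440],None,fx=3,fy=3,interpolation=cv2.INTER_CUBIC);cv2.imwrite('pics/topA.png',g[:,:,::-1])
g=cv2.resize(p[130:280,400:560],None,fx=4,fy=4,interpolation=cv2.INTER_CUBIC);cv2.imwrite('pics/topB.png',g[:,:,::-1])
E
```

```text
bench z 0.0012934472408702158
[296 130  19  10 146] [305.2 133.6] zmax 0.107 [0.7609 0.137  0.1083] [0.76  0.126 0.102] [0.763 0.148 0.114]
[262 139  18  18 211] [270.2 147.6] zmax 0.023 [0.7362 0.2309 0.0199] [0.719 0.214 0.017] [0.753 0.249 0.027]
[328 157  70  63 327] [369.9 178.9] zmax 0.030 [ 0.6487 -0.0316  0.0268] [ 0.544 -0.108  0.024] [0.71  0.075 0.034]
[212 163  47  45 260] [234.  182.7] zmax 0.020 [0.6377 0.3211 0.0171] [0.574 0.262 0.014] [0.693 0.383 0.022]
[302 186   7  24  88] [304.9 197.5] zmax 0.064 [0.5982 0.1348 0.0612] [0.57  0.128 0.058] [0.626 0.141 0.066]
[354 187  21  20 338] [363.8 196.5] zmax 0.050 [ 0.6025 -0.0202  0.0471] [ 0.579 -0.043  0.044] [0.627 0.004 0.052]
[333 202  45  24  91] [349.6 218.9] zmax 0.030 [0.5452 0.018  0.0272] [ 0.528 -0.055  0.024] [0.588 0.061 0.034]
[203 217  22  21 371] [213.3 227.2] zmax 0.047 [0.5205 0.3751 0.0457] [0.51  0.365 0.041] [0.53  0.386 0.051]
[263 231  19  18 215] [271.8 239.6] zmax 0.023 [0.4897 0.2207 0.0198] [0.472 0.202 0.017] [0.506 0.239 0.026]
[291 251  21  21 360] [300.8 260.9] zmax 0.048 [0.4344 0.144  0.0469] [0.424 0.135 0.042] [0.445 0.153 0.051]
[247 260  22  21 361] [257. 270.] zmax 0.047 [0.4101 0.2574 0.0464] [0.401 0.247 0.042] [0.419 0.268 0.052]
[190 276   3  16  29] [190.6 285.1] zmax 0.022 [0.3673 0.4301 0.0191] [0.355 0.428 0.016] [0.38  0.432 0.023]
[190 293  33   7  92] [208.2 294.5] zmax 0.033 [0.3463 0.3812 0.0309] [0.336 0.348 0.028] [0.349 0.427 0.035]
```

View pics/topA.png

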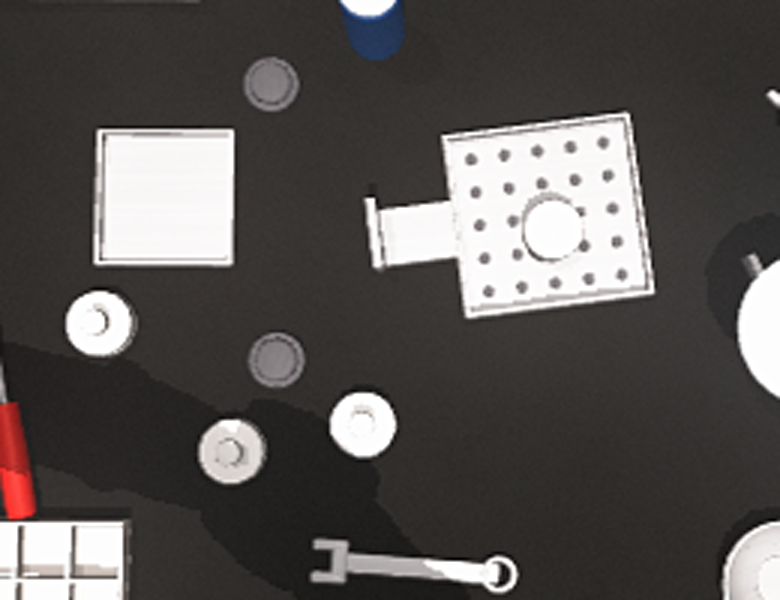

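View pics/topB.png

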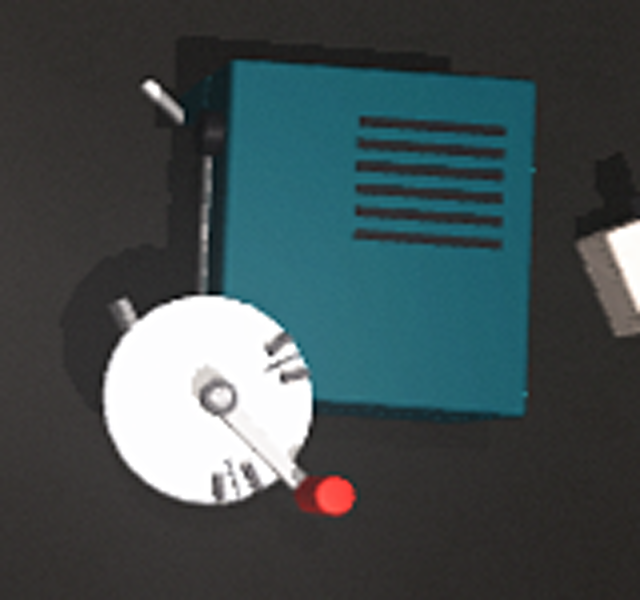

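```bash
python3 - <<'E'
from h import *
z=np.load('pics/top0.npz');p,d=z['p'].astype(int),z['d'];c=cloud('top',d);Z=c[...,2]
def rect(m,name):
    P=c[m][:,:2].astype(np.float32)*1000; R=cv2.minAreaRect(P); print(name,R,len(P)); return R
U=np.mgrid[0:400,0:640]; roi=lambda a,b,e,f:(U[0]>=a)&(U[0]<b)&(U[1]>=e)&(U[1]<f)
rect(roi(135,245,440,545)&(Z>0.125)&(Z<0.14)&(p[...,2]>p[...,0]+20),'cab')
rect(roi(150,232,326,402)&(Z>0.019)&(Z<0.036),'tray')
rect(roi(182,215,300,312)&(Z>0.05)&(Z<0.07),'handle')
rect(roi(155,215,205,265)&(Z>0.012)&(Z<0.024),'pan')
k=roi(240,265,470,495)&(p[...,0]>150)&(p[...,1]<90)
P=c[k&(Z>0.18)];print('knob',P.mean(0),len(P),c[k][:,2].min(),c[k][:,2].max())
k2=roi(190,270,415,485)&(Z>0.125)&(Z<0.142)&(p.min(-1)>180); 
(cc,rr)=cv2.minEnclosingCircle(c[k2][:,:2].astype(np.float32)*1000); print('plate',cc,rr)
# spray
P=c[roi(95,140,290,318)&(Z>0.14)]; print('spray',P.mean(0),P.min(0),P.max(0))
# cab edges image fit
E
```

```text
cab ((614.8322143554688, -330.36492919921875), (191.34617614746094, 208.66375732421875), 86.40933990478516) 5548
tray ((619.1951904296875, -17.280120849609375), (162.73497009277344, 166.62599182128906), 7.625218391418457) 348
handle ((598.106201171875, 134.5750732421875), (58.16142272949219, 8.114019393920898), 7.982327938079834) 76
pan ((633.600341796875, 322.5756530761719), (118.74485778808594, 121.0037841796875), 0.42021745443344116) 238
knob [ 0.45860724 -0.27925008  0.19509118] 65 0.0015154547622662218 0.19992575033153948
plate (514.7247924804688, -223.34266662597656) 62.189205169677734
spray [0.77992256 0.1361185  0.16750894] [0.47027112 0.08145614 0.14002523] [0.80820686 0.16102528 1.30990781]
```

```bash
cat >> h.py <<'E'
from scipy.spatial.transform import Rotation as Ro
def down(a):
    a=np.radians(a);c,s=np.cos(a),np.sin(a);return np.array([[0,c,s],[0,s,-c],[-1,0,0.]])
def plan(wps,start=None):
    """wps: list of (x,y,z,yaw). prints rows relative to start pose"""
    s=r.sense()
    p0,R0=(s['ee_pos'],s['tcp_rot']) if start is None else (np.array(start[:3]),down(start[3]))
    for w in wps:
        sh=R0.T@(np.array(w[:3])-p0)*100; rv=Ro.from_matrix(R0.T@down(w[3])).as_rotvec()
        print(w,sh.round(2).tolist(),rv.round(3).tolist())
def st():
    s=r.sense();print('t%.2f'%s['clock'],s['ee_pos'].round(4),'yaw %.1f'%np.degrees(np.arctan2(s['tcp_rot'][1,1],s['tcp_rot'][0,1])),'tilt',s['tcp_rot'][2].round(3),'F',s['contact_force'].round(1),'op %.4f'%s['opening'],'q',s['q'].round(0))
E
python3 - <<'E'
from h import *
plan([(0.52,0.15,0.30,10),(0.4586,-0.2793,0.28,-45)])
E
```

```text
(0.52, 0.15, 0.3, 10) [-5.79, -25.95, 39.94] [0.936, 0.001, 0.001]
(0.4586, -0.2793, 0.28, -45) [-3.74, -67.14, 53.49] [1.896, 0.001, 0.001]
```

{"method": "carry_out", "body": {
  "targets": [
    [[-3, -3, 4, 0.09, 0, 0, 1], [-5.8, -8, 12, 0.28, 0, 0, 1], [-5.8, -13, 20, 0.47, 0, 0, 1], [-5.8, -18, 28, 0.65, 0, 0, 1], [-5.8, -22, 34, 0.8, 0, 0, 1], [-5.8, -25, 38, 0.9, 0, 0, 1], [-5.8, -29, 41, 1.05, 0, 0, 1], [-5.8, -34, 42.5, 1.2, 0, 0, 1], [-5.5, -39, 44, 1.3, 0, 0, 1], [-5.3, -44, 46, 1.4, 0, 0, 1]]
  ]
}}

```text
clock: 1.4
ee_pos: [0.4953, 0.0044, 0.2966]
tcp_rot: [[0.0, 0.958, -0.288], [0.0, -0.288, -0.958], [-1.0, 0.0, -0.0]]
contact_force: [1.4, -0.0, 0.8]
opening: 0.0854
```

```bash
python3 - <<'E'
from h import *
st();plan([(0.4586,-0.2793,0.28,-45)])
E
```

```text
t1.40 [0.4953 0.0044 0.2966] yaw -16.8 tilt [-1.  0. -0.] F [ 1.4 -0.   0.8] op 0.0854 q [-33.  10.  32. 105.  -6.  66. -16.]
(0.4586, -0.2793, 0.28, -45) [1.66, 4.66, 28.22] [0.493, -0.0, -0.0]
```

{"method": "carry_out", "body": {
  "targets": [
    [[0.3, 0.7, 4, 0.08, 0, 0, 1], [0.7, 1.6, 9, 0.18, 0, 0, 1], [1.1, 2.6, 15, 0.29, 0, 0, 1], [1.4, 3.5, 21, 0.4, 0, 0, 1], [1.6, 4.3, 26, 0.48, 0, 0, 1], [1.7, 4.6, 28, 0.493, 0, 0, 1], [1.7, 4.66, 28.2, 0.493, 0, 0, 1], [1.7, 4.66, 28.2, 0.493, 0, 0, 1]]
  ]
}}

```text
clock: 2.4
ee_pos: [0.4601, -0.2761, 0.2794]
tcp_rot: [[-0.0, 0.71, -0.704], [0.001, -0.704, -0.71], [-1.0, -0.001, -0.0]]
contact_force: [-0.2, -0.3, -0.3]
opening: 0.0855
```

```bash
python3 - <<'E'
from h import *
st();plan([(0.4586,-0.2793,0.172,-45)])
snap('wrist','wrist1')
snap('top','top1')
E
```

```text
t2.40 [ 0.4601 -0.2761  0.2794] yaw -44.7 tilt [-1.    -0.001 -0.   ] F [-0.2 -0.3 -0.3] op 0.0855 q [ -8.  17.  44. 102. -13.  66.  -5.]
(0.4586, -0.2793, 0.172, -45) [10.74, 0.13, 0.34] [0.005, -0.0, 0.001]
```

View pics/wrist1.png

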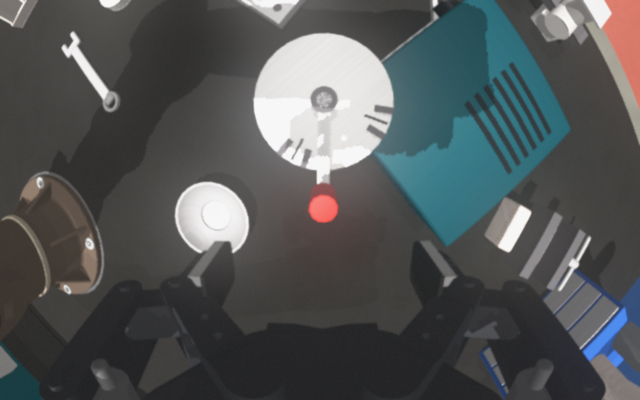

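View pics/top1.png

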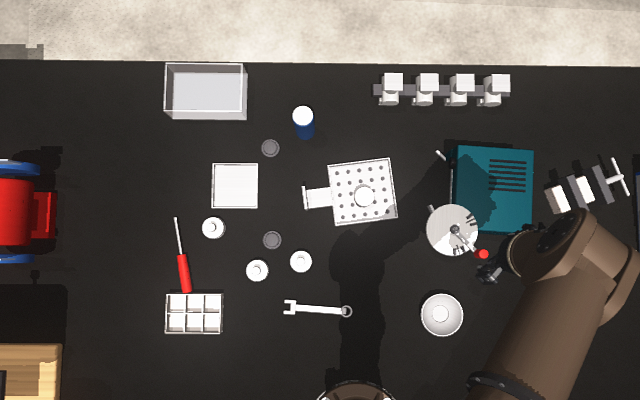

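The wrist view shows the knob at (323,208), midway between the jaws. The top view still shows three bowls. I'll check the offset and then descend.

```bash
cat >> h.py <<'E'
def wonz(z,u,v,h):
    m=r.camera_model('wrist');x=(u-m['cx'])/m['fx'];y=(v-m['cy'])/m['fy'];th=np.hypot(x,y)
    dc=np.array([x/th*np.sin(th),y/th*np.sin(th),np.cos(th)]);T=m['tool_from_camera']
    o=z['rot']@T[:3,3]+z['pos'];d=z['rot']@(T[:3,:3]@dc);return o+d*(h-o[2])/d[2]
E
python3 - <<'E'
from h import *
st()
z=np.load('pics/wrist1.npz');p=z['p'].astype(int)
m=(p[...,0]>170)&(p[...,1]<100)&(p[...,2]<100);m[:,:250]=0;m[:,400:]=0;m[300:]=0
C=wcloud(z)
for i,s_,ce,mm in comps(m,30): print(s_,ce,wonz(z,ce[0],ce[1],0.195), C[mm&(C[...,2]>0.185)].mean(0))
plan([(0.4586,-0.2793,0.172,-45)])
E
```

```text
t2.50 [ 0.4603 -0.2756  0.2795] yaw -44.7 tilt [-1.    -0.001 -0.001] F [ 0.3  0.1 -0.2] op 0.0852 q [ -8.  17.  44. 102. -13.  66.  -5.]
[308 194  30  29 118] [324.38983051 208.90677966] [ 0.45799221 -0.27813264  0.195     ] [ 0.45913359 -0.27726969  0.19625524]
(0.4586, -0.2793, 0.172, -45) [10.75, 0.14, 0.39] [0.006, -0.001, 0.001]
```

{"method": "carry_out", "body": {
  "targets": [
    [[2, 0.1, 0.3, 0, 0, 0, 1], [5, 0.1, 0.3, 0, 0, 0, 1], [8, 0.1, 0.3, 0, 0, 0, 1], [10, 0.1, 0.3, 0, 0, 0, 1], [10.75, 0.1, 0.3, 0, 0, 0, 1], [10.75, 0.1, 0.3, 0, 0, 0, 0], [10.75, 0.1, 0.3, 0, 0, 0, 0], [10.75, 0.1, 0.3, 0, 0, 0, 0], [10.75, 0.1, 0.3, 0, 0, 0, 0], [10.75, 0.1, 0.3, 0, 0, 0, 0]]
  ]
}}

```text
clock: 3.75
ee_pos: [0.4587, -0.2801, 0.1729]
tcp_rot: [[0.001, 0.71, -0.705], [0.0, -0.705, -0.71], [-1.0, 0.001, -0.001]]
contact_force: [-0.5, 0.9, 5.8]
opening: 0.0203
```

```bash
cat > lev.py <<'E'
from h import *
import sys
st()
# arc about pivot
pv=np.array([0.5145,-0.2230]); a1=float(sys.argv[1]); n=int(sys.argv[2])
s=r.sense(); p0=s['ee_pos']; y0=np.degrees(np.arctan2(s['tcp_rot'][1,1],s['tcp_rot'][0,1]))
v=p0[:2]-pv; a0=np.degrees(np.arctan2(v[1],v[0]))%360; print('angle',a0,'rad',np.hypot(*v))
plan([tuple((pv+0.080*np.array([np.cos(np.radians(a)),np.sin(np.radians(a))])).round(4))+(round(p0[2],4),y0+a-a0) for a in np.linspace(a0,a1,n+1)[1:]])
E
python3 lev.py 296.4 8
```

```text
t3.75 [ 0.4587 -0.2801  0.1729] yaw -44.8 tilt [-1.     0.001 -0.001] F [-0.5  0.9  5.8] op 0.0203 q [ -4.  24.  41. 110. -20.  53.   1.]
angle 225.66009613561243 rad 0.07988902982848109
(np.float64(0.468), np.float64(-0.2881), np.float64(0.1729), np.float64(-35.961490886389186)) [-0.0, 1.22, -0.09] [-0.154, -0.001, -0.001]
(np.float64(0.4786), np.float64(-0.2945), np.float64(0.1729), np.float64(-27.119002903340743)) [-0.0, 2.43, -0.39] [-0.309, -0.001, -0.001]
(np.float64(0.49), np.float64(-0.2992), np.float64(0.1729), np.float64(-18.2765149202923)) [0.0, 3.57, -0.86] [-0.463, -0.001, -0.001]
(np.float64(0.502), np.float64(-0.302), np.float64(0.1729), np.float64(-9.434026937243857)) [0.0, 4.62, -1.5] [-0.617, -0.0, -0.001]
(np.float64(0.5143), np.float64(-0.303), np.float64(0.1729), np.float64(-0.5915389541954141)) [0.0, 5.56, -2.3] [-0.772, -0.0, -0.001]
(np.float64(0.5266), np.float64(-0.3021), np.float64(0.1729), np.float64(8.250949028853029)) [0.0, 6.37, -3.23] [-0.926, -0.0, -0.001]
(np.float64(0.5386), np.float64(-0.2993), np.float64(0.1729), np.float64(17.09343701190147)) [0.01, 7.02, -4.27] [-1.08, -0.0, -0.001]
(np.float64(0.5501), np.float64(-0.2947), np.float64(0.1729), np.float64(25.935924994949914)) [0.01, 7.51, -5.41] [-1.235, -0.0, -0.001]
```

{"method": "carry_out", "body": {
  "targets": [
    [[0, 1.22, -0.09, -0.154, 0, 0, 0], [0, 2.43, -0.39, -0.309, 0, 0, 0], [0, 3.57, -0.86, -0.463, 0, 0, 0], [0, 4.62, -1.5, -0.617, 0, 0, 0], [0, 5.56, -2.3, -0.772, 0, 0, 0], [0, 6.37, -3.23, -0.926, 0, 0, 0], [0, 7.02, -4.27, -1.08, 0, 0, 0], [0, 7.51, -5.41, -1.235, 0, 0, 0], [0, 7.51, -5.41, -1.235, 0, 0, 0], [0, 7.51, -5.41, -1.235, 0, 0, 0]]
  ]
}}

```text
clock: 5.0
ee_pos: [0.5512, -0.2953, 0.173]
tcp_rot: [[0.003, 0.9, 0.436], [-0.001, 0.436, -0.9], [-1.0, 0.002, 0.003]]
contact_force: [5.9, -2.8, -0.1]
opening: 0.0202
```

```bash
python3 lev.py 296.4 1
```

```text
t5.00 [ 0.5512 -0.2953  0.173 ] yaw 25.8 tilt [-1.     0.002  0.003] F [ 5.9 -2.8 -0.1] op 0.0202 q [  9.  29.  20.  96. -12.  57.  60.]
angle 296.90196442641746 rad 0.08103091862160595
(np.float64(0.5501), np.float64(-0.2947), np.float64(0.173), np.float64(25.345105877979904)) [-0.0, -0.07, -0.1] [0.009, 0.003, -0.002]
```

```bash
python3 - <<'E'
from h import *
plan([(0.551,-0.295,0.28,25.8),(0.6025,-0.0202,0.26,0)])
E
```

```text
(0.551, -0.295, 0.28, 25.8) [-10.7, 0.02, -0.0] [0.001, 0.003, -0.002]
(0.6025, -0.0202, 0.26, 0) [-8.73, 16.63, -22.49] [0.451, 0.002, -0.003]
```

{"method": "carry_out", "body": {
  "targets": [
    [[0, 0, 0, 0, 0, 0, 0.8], [0, 0, 0, 0, 0, 0, 1], [0, 0, 0, 0, 0, 0, 1], [-3, 0, 0, 0, 0, 0, 1], [-7, 0, 0, 0, 0, 0, 1], [-10, 1, -1.3, 0, 0, 0, 1], [-10, 4.5, -6, 0.1, 0, 0, 1], [-9, 8, -11, 0.2, 0, 0, 1], [-8.7, 12, -16, 0.3, 0, 0, 1], [-8.7, 15, -20, 0.4, 0, 0, 1]]
  ]
}}

```text
clock: 6.25
ee_pos: [0.597, -0.0462, 0.2588]
tcp_rot: [[-0.001, 0.999, 0.051], [0.001, 0.051, -0.999], [-1.0, -0.001, -0.001]]
contact_force: [1.1, 0.4, 0.1]
opening: 0.0854
```

{"method": "carry_out", "body": {
  "targets": [
    [[0, 1.5, -2.3, 0.05, 0, 0, 1], [0, 1.5, -2.3, 0.05, 0, 0, 1], [0, 1.5, -2.3, 0.05, 0, 0, 1]]
  ]
}}

```text
clock: 6.62
ee_pos: [0.6105, -0.0265, 0.2591]
tcp_rot: [[-0.0, 1.0, 0.002], [-0.001, 0.002, -1.0], [-1.0, -0.0, 0.001]]
contact_force: [1.0, -0.2, -0.6]
opening: 0.0853
```

```bash
python3 - <<'E'
from h import *
st()
s,p,d=snap('wrist','wrist2'); snap('top','top2'); snap('scene','scene2')
z=np.load('pics/wrist2.npz');C=wcloud(z)
m=(np.hypot(C[...,0]-.6025,C[...,1]+.02)<.05)&(C[...,2]>0.038)&(C[...,2]<0.06)
P=C[m];print(len(P),cv2.minEnclosingCircle(P[:,:2].astype(np.float32)*1000),P.mean(0))
zt=np.load('pics/top2.npz');c=cloud('top',zt['d'])
k=(zt['p'][...,0]>150)&(zt['p'][...,1]<90)&(c[...,2]>0.18)&(c[...,2]<0.21)&(c[...,1]<-0.2)
print('knob',c[k].mean(0),k.sum())
E
```

```text
t6.62 [ 0.6105 -0.0265  0.2591] yaw 0.1 tilt [-1.    -0.     0.001] F [ 1.  -0.2 -0.6] op 0.0853 q [-19.  24.  24.  92. -10.  66.   7.]
1611 ((602.4235229492188, -17.18087387084961), 26.773958206176758) [ 0.60240591 -0.01598267  0.04561538]
knob [ 0.54930615 -0.2942654   0.19482088] 67
```

View pics/wrist2.png

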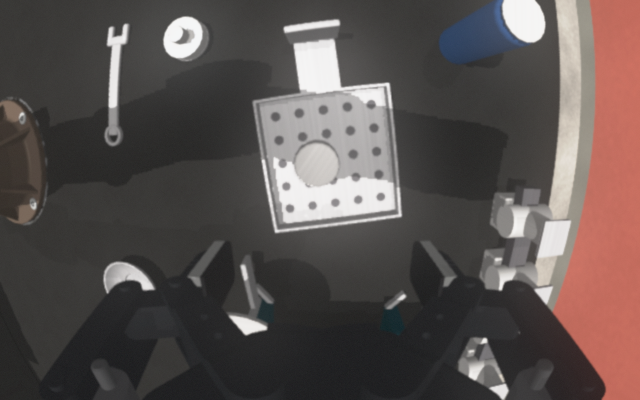

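View pics/scene2.png

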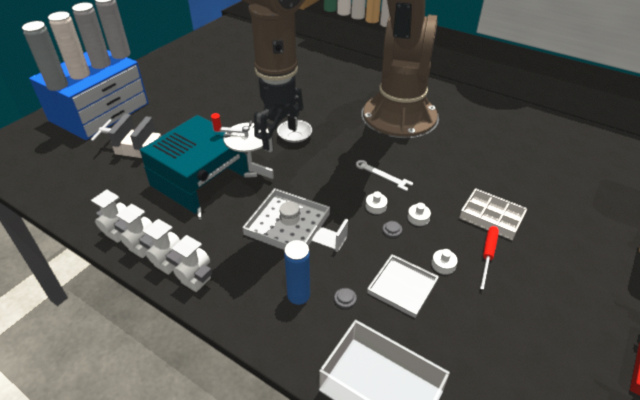

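The wrist view shows the piston at (317,163) in the tray. The scene view shows the lever thrown and the latch bar swung out, at (258,170). Now for the piston.

```bash
python3 - <<'E'
from h import *
st();plan([(0.6024,-0.018,0.027,0)])
E
```

```text
t6.78 [ 0.6105 -0.027   0.2593] yaw 0.1 tilt [-1. -0.  0.] F [ 1.  -0.2 -0.2] op 0.0850 q [-19.  24.  24.  92. -10.  66.   7.]
(0.6024, -0.018, 0.027, 0) [23.23, -0.81, -0.9] [0.001, 0.0, 0.0]
```

{"method": "carry_out", "body": {
  "targets": [
    [[3, -0.4, -0.4, 0, 0, 0, 1], [8, -0.8, -0.9, 0, 0, 0, 1], [13, -0.8, -0.9, 0, 0, 0, 1], [17.5, -0.8, -0.9, 0, 0, 0, 1], [20, -0.8, -0.9, 0, 0, 0, 1], [22, -0.8, -0.9, 0, 0, 0, 1], [23.2, -0.8, -0.9, 0, 0, 0, 1], [23.2, -0.8, -0.9, 0, 0, 0, 1], [23.2, -0.8, -0.9, 0, 0, 0, 0], [23.2, -0.8, -0.9, 0, 0, 0, 0]]
  ]
}}

```text
clock: 8.02
ee_pos: [0.6036, -0.0164, 0.0281]
tcp_rot: [[0.002, 1.0, 0.003], [0.0, 0.003, -1.0], [-1.0, 0.002, -0.0]]
contact_force: [-2.2, -0.0, 8.9]
opening: 0.0515
```

{"method": "carry_out", "body": {
  "targets": [
    [[0, 0, 0, 0, 0, 0, 0], [0, 0, 0, 0, 0, 0, 0], [0, 0, 0, 0, 0, 0, 0], [-1, 0, 0, 0, 0, 0, 0], [-3, 0, 0, 0, 0, 0, 0], [-6, 0, 0, 0, 0, 0, 0], [-9, 0, 0, 0, 0, 0, 0], [-10, 0, 0, 0, 0, 0, 0], [-10, 0, 0, 0, 0, 0, 0]]
  ]
}}

```text
clock: 9.15
ee_pos: [0.6031, -0.0162, 0.1276]
tcp_rot: [[0.001, 1.0, 0.003], [0.0, 0.003, -1.0], [-1.0, 0.001, -0.0]]
contact_force: [0.2, -0.2, -2.2]
opening: 0.0503
```

```bash
python3 - <<'E'
from h import *
st();snap('scene','scene3');snap('top','top3')
plan([(0.6336,0.3226,0.15,30),(0.6336,0.3226,0.028,30)])
E
```

```text
t9.15 [ 0.6031 -0.0162  0.1276] yaw 0.2 tilt [-1.     0.001 -0.   ] F [ 0.2 -0.2 -2.2] op 0.0503 q [-18.  30.  21. 102. -14.  50.  10.]
(0.6336, 0.3226, 0.15, 30) [-2.39, 3.24, -33.87] [-0.52, -0.0, 0.001]
(0.6336, 0.3226, 0.028, 30) [9.81, 3.26, -33.87] [-0.52, -0.0, 0.001]
```

View pics/scene3.png

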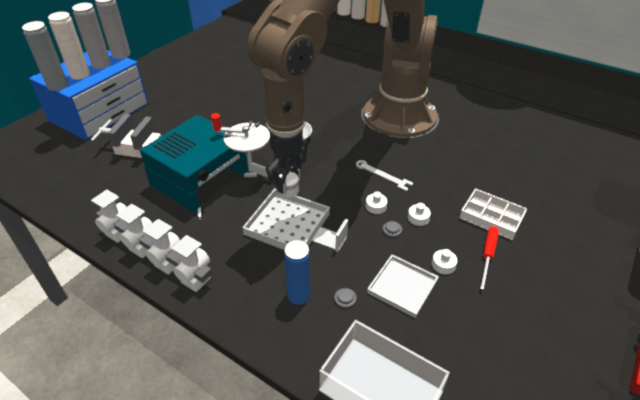

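{"method": "carry_out", "body": {
  "targets": [
    [[-2, 0.2, -2, -0.02, 0, 0, 0], [-3, 0.6, -6, -0.09, 0, 0, 0], [-3, 1, -10.5, -0.16, 0, 0, 0], [-3, 1.5, -15, -0.23, 0, 0, 0], [-3, 1.9, -19.5, -0.3, 0, 0, 0], [-3, 2.3, -24, -0.37, 0, 0, 0], [-3, 2.7, -28.5, -0.44, 0, 0, 0], [-3, 3.1, -32, -0.5, 0, 0, 0], [-2.4, 3.2, -33.6, -0.52, 0, 0, 0], [-2.4, 3.2, -33.9, -0.52, 0, 0, 0]]
  ]
}}

```text
clock: 10.5
ee_pos: [0.6329, 0.3226, 0.1491]
tcp_rot: [[-0.003, 0.866, 0.499], [-0.002, 0.499, -0.866], [-1.0, -0.003, 0.0]]
contact_force: [0.1, 0.8, -2.2]
opening: 0.0503
```

```bash
python3 - <<'E'
from h import *
st();snap('scene','scene4');snap('wrist','wrist4')
plan([(0.6336,0.3226,0.028,30)])
E
```

```text
t10.50 [0.6329 0.3226 0.1491] yaw 30.0 tilt [-1.    -0.003  0.   ] F [ 0.1  0.8 -2.2] op 0.0503 q [-39.  38.  13.  83.  -9.  60.   6.]
(0.6336, 0.3226, 0.028, 30) [12.24, 0.08, -0.16] [-0.003, 0.001, 0.002]
```

View pics/scene4.png

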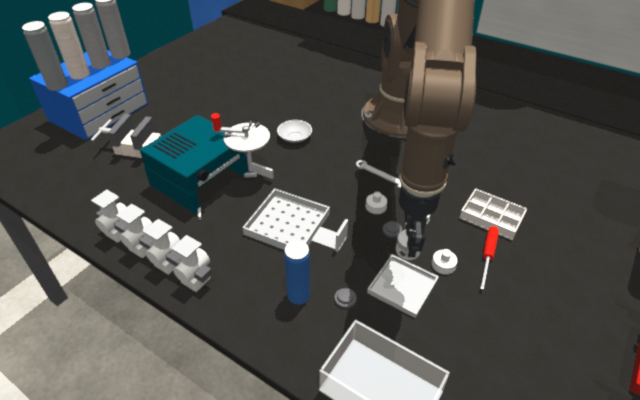

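View pics/wrist4.png

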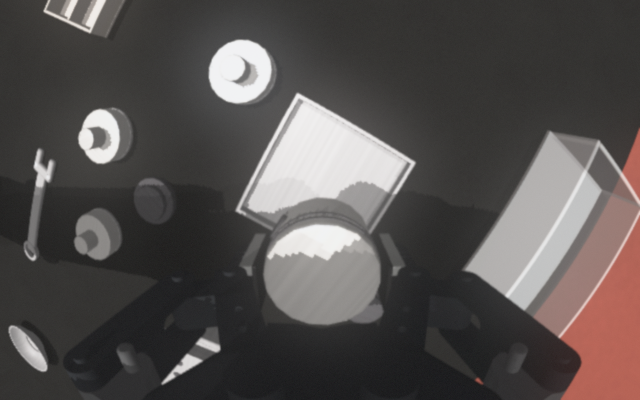

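{"method": "carry_out", "body": {
  "targets": [
    [[3, 0, 0, 0, 0, 0, 0], [7, 0, 0, 0, 0, 0, 0], [10, 0, 0, 0, 0, 0, 0], [11.5, 0, 0, 0, 0, 0, 0], [12.2, 0, 0, 0, 0, 0, 0], [12.2, 0, 0, 0, 0, 0, 0], [12.2, 0, 0, 0, 0, 0, 0.8], [12.2, 0, 0, 0, 0, 0, 0.8], [12.2, 0, 0, 0, 0, 0, 0.8], [10, 0, 0, 0, 0, 0, 0.8]]
  ]
}}

```text
clock: 11.85
ee_pos: [0.6327, 0.3222, 0.0504]
tcp_rot: [[-0.003, 0.866, 0.499], [-0.002, 0.499, -0.866], [-1.0, -0.003, -0.0]]
contact_force: [0.1, 1.1, 0.7]
opening: 0.0684
```

{"method": "carry_out", "body": {
  "targets": [
    [[-5, 0, 0, 0, 0, 0, 0.8], [-10, 0, 0, 0, 0, 0, 1], [-14, 0, 0, 0, 0, 0, 1], [-14, 0, 0, 0, 0, 0, 1]]
  ]
}}

```text
clock: 12.35
ee_pos: [0.6362, 0.3236, 0.1974]
tcp_rot: [[0.008, 0.866, 0.499], [0.004, 0.499, -0.866], [-1.0, 0.009, 0.0]]
contact_force: [-0.3, -0.5, 0.4]
opening: 0.0853
```

```bash
cat >> h.py <<'E'
def topobjs(fn):
    z=np.load('pics/%s.npz'%fn);c=cloud('top',z['d']);Z=c[...,2]
    roi=np.zeros(Z.shape,bool);roi[130:300,190:560]=1
    for i,s_,ce,m in comps((Z>0.012)&(Z<0.06)&roi&(z['d']>0),15):
        P=c[m];zt=np.percentile(P[:,2],95);T=P[P[:,2]>zt-0.006]
        print(s_,'zmax %.3f'%zt,T.mean(0).round(4),(T.max(0)-T.min(0)).round(3))
E
python3 - <<'E'
from h import *
st();snap('scene','scene5');snap('wrist','wrist5');snap('top','top5')
topobjs('top5')
E
```

```text
t12.35 [0.6362 0.3236 0.1974] yaw 29.9 tilt [-1.     0.009  0.   ] F [-0.3 -0.5  0.4] op 0.0853 q [-39.  35.  14.  80.  -9.  65.   5.]
[296 130  19  10  73] zmax 0.057 [0.7651 0.135  0.0556] [0.013 0.042 0.007]
[263 139  16  17 164] zmax 0.024 [0.7358 0.2298 0.0203] [0.034 0.035 0.008]
[446 150   5  11  38] zmax 0.059 [ 0.7153 -0.2426  0.0579] [0.018 0.002 0.006]
[328 157  70  69 405] zmax 0.030 [ 0.6202 -0.0151  0.0274] [0.182 0.183 0.01 ]
[227 163  32  24  79] zmax 0.020 [0.6813 0.2894 0.0169] [0.062 0.081 0.008]
[228 174  18  21 255] zmax 0.050 [0.6379 0.313  0.0468] [0.048 0.04  0.009]
[545 179  15  35 279] zmax 0.052 [ 0.6148 -0.5222  0.0499] [0.076 0.022 0.009]
[244 188  14  20  45] zmax 0.020 [0.5916 0.268  0.017 ] [0.051 0.034 0.007]
[303 193   5  17  37] zmax 0.060 [0.5864 0.1324 0.0581] [0.033 0.011 0.005]
[412 231  15   4  34] zmax 0.048 [ 0.509  -0.1628  0.045 ] [0.008 0.031 0.01 ]
[264 232  16  16 174] zmax 0.023 [0.4886 0.2212 0.0201] [0.034 0.035 0.009]
[478 232  19   2  19] zmax 0.054 [ 0.51   -0.3402  0.0515] [0.003 0.042 0.007]
[291 251  21  21 360] zmax 0.047 [0.4339 0.1439 0.0464] [0.018 0.018 0.011]
[251 260  18  21 277] zmax 0.048 [0.4097 0.257  0.0466] [0.018 0.018 0.01 ]
[428 293  29   7 129] zmax 0.032 [ 0.3461 -0.2231  0.0303] [0.015 0.073 0.009]
```

View pics/wrist5.png

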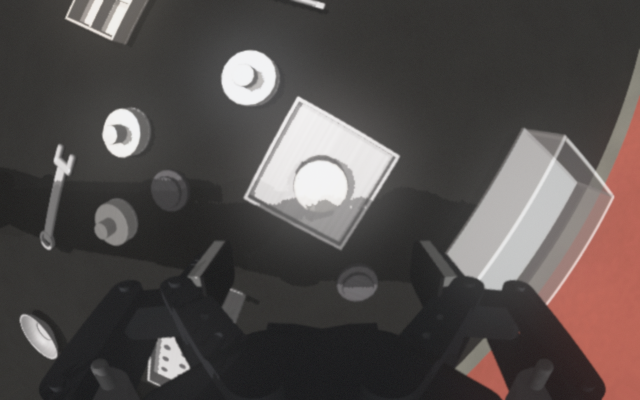

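View pics/scene5.png

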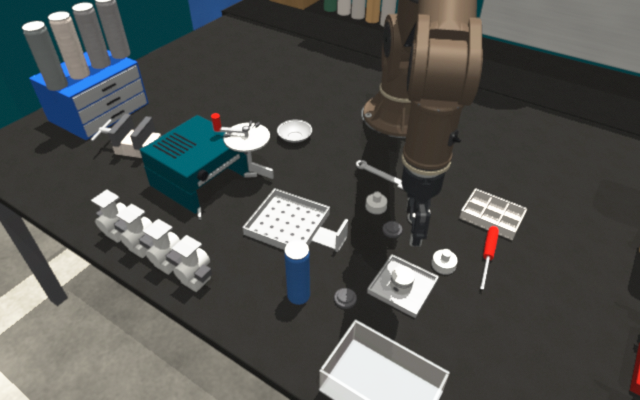

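The piston stands in the middle of the pan, at wrist pixel (322,187). Bowl A's stub shows at wrist pixel (244,76). Next I'll locate that bowl and recheck the tray.

```bash
cat >> h.py <<'E'
def wstub(fn,x,y,rad=0.045,lo=0.04,hi=0.055):
    z=np.load('pics/%s.npz'%fn);C=wcloud(z)
    m=(np.hypot(C[...,0]-x,C[...,1]-y)<rad)&(C[...,2]>lo)&(C[...,2]<hi)
    P=C[m]
    if len(P)<5: print('none');return
    print('stub',len(P),P.mean(0).round(4),np.round(cv2.minEnclosingCircle(P[:,:2].astype(np.float32)*1000)[0],1))
def tray(fn,a,b,e,f):
    z=np.load('pics/%s.npz'%fn);c=cloud('top',z['d']);Z=c[...,2]
    m=np.zeros(Z.shape,bool);m[a:b,e:f]=1;m&=(Z>0.019)&(Z<0.036)
    print('tray',cv2.minAreaRect(c[m][:,:2].astype(np.float32)*1000))
E
python3 - <<'E'
from h import *
wstub('wrist5',.5205,.3751); tray('top5',150,232,326,402)
wstub('wrist5',.41,.257);wstub('wrist5',.434,.144)
plan([(0.5205,0.3751,0.12,30),(0.5205,0.3751,0.036,30)])
E
```

```text
stub 422 [0.5201 0.3788 0.0455] [519.3 378.8]
tray ((619.0794067382812, -17.327919006347656), (162.46142578125, 166.8794403076172), 7.7976179122924805)
stub 276 [0.4105 0.2626 0.0451] [409.2 261.8]
stub 208 [0.4341 0.1495 0.0449] [433.  147.8]
(0.5205, 0.3751, 0.12, 30) [7.14, -7.17, -10.19] [-0.001, -0.0, 0.0]
(0.5205, 0.3751, 0.036, 30) [15.54, -7.17, -10.19] [-0.001, -0.0, 0.0]
```

{"method": "carry_out", "body": {
  "targets": [
    [[2, -2, -3, 0, 0, 0, 1], [5, -5, -7, 0, 0, 0, 1], [7.1, -7, -10.2, 0, 0, 0, 1], [9, -7.1, -10.4, 0, 0, 0, 1], [12, -7.1, -10.4, 0, 0, 0, 1], [14.5, -7.1, -10.4, 0, 0, 0, 1], [16, -7.1, -10.4, 0, 0, 0, 1], [16.1, -7.1, -10.4, 0, 0, 0, 1], [16.1, -7.1, -10.4, 0, 0, 0, 0], [16.1, -7.1, -10.4, 0, 0, 0, 0]]
  ]
}}

```text
clock: 13.75
ee_pos: [0.521, 0.3778, 0.0314]
tcp_rot: [[0.001, 0.866, 0.499], [0.001, 0.499, -0.866], [-1.0, 0.002, -0.0]]
contact_force: [-8.4, -5.1, 34.2]
opening: 0.0514
```

{"method": "carry_out", "body": {
  "targets": [
    [[0, 0, 0, 0, 0, 0, 0], [0, 0, 0, 0, 0, 0, 0], [0, 0, 0, 0, 0, 0, 0]]
  ]
}}

```text
clock: 14.12
ee_pos: [0.5222, 0.3788, 0.0353]
tcp_rot: [[0.004, 0.866, 0.499], [0.004, 0.499, -0.866], [-1.0, 0.006, -0.002]]
contact_force: [-7.9, -5.0, 36.3]
opening: 0.0201
```

```bash
cat >> h.py <<'E'
def tr(x,y,z=0,pos=(0.6191,-0.0173),yaw=7.8):
    a=np.radians(yaw);return (round(pos[0]+np.cos(a)*x-np.sin(a)*y,4),round(pos[1]+np.sin(a)*x+np.cos(a)*y,4))
E
python3 - <<'E'
from h import *
st()
for s in [(-.045,-.04),(.045,-.04),(0,.043)]: print(tr(*s))
plan([(0.5205,0.3751,0.16,30),tr(.045,-.04)+(0.16,0),tr(.045,-.04)+(0.041,0)])
E
```

```text
t14.12 [0.5222 0.3788 0.0353] yaw 29.9 tilt [-1.     0.006 -0.002] F [-7.9 -5.  36.3] op 0.0201 q [-48.  39.  11.  99. -10.  42.  -2.]
(np.float64(0.5799), np.float64(-0.063))
(np.float64(0.6691), np.float64(-0.0508))
(np.float64(0.6133), np.float64(0.0253))
(0.5205, 0.3751, 0.16, 30) [-12.48, -0.27, 0.21] [-0.001, -0.002, -0.006]
(np.float64(0.6691), np.float64(-0.0508), 0.16, 0) [-12.6, -8.65, 44.54] [0.523, -0.003, -0.005]
(np.float64(0.6691), np.float64(-0.0508), 0.041, 0) [-0.7, -8.72, 44.56] [0.523, -0.003, -0.005]
```

{"method": "carry_out", "body": {
  "targets": [
    [[-1, 0, 0, 0, 0, 0, 0], [-3, 0, 0, 0, 0, 0, 0], [-6, 0, 0, 0, 0, 0, 0], [-10, 0, 0, 0, 0, 0, 0], [-13, 0, 0, 0, 0, 0, 0], [-13, 0, 0, 0, 0, 0, 0]]
  ]
}}

```text
clock: 14.88
ee_pos: [0.5219, 0.3783, 0.1638]
tcp_rot: [[0.004, 0.866, 0.499], [0.004, 0.499, -0.866], [-1.0, 0.006, -0.001]]
contact_force: [-0.0, -0.5, -1.4]
opening: 0.0196
```

```bash
python3 - <<'E'
from h import *
st();snap('scene','scene6')
plan([tr(.045,-.04)+(0.16,0),tr(.045,-.04)+(0.041,0)])
E
```

```text
t14.88 [0.5219 0.3783 0.1638] yaw 30.0 tilt [-1.     0.006 -0.001] F [-0.  -0.5 -1.4] op 0.0196 q [-49.  31.  13.  94.  -8.  56.  -4.]
(np.float64(0.6691), np.float64(-0.0508), 0.16, 0) [0.14, -8.57, 44.53] [0.523, -0.001, -0.002]
(np.float64(0.6691), np.float64(-0.0508), 0.041, 0) [12.04, -8.6, 44.53] [0.523, -0.001, -0.002]
```

View pics/scene6.png

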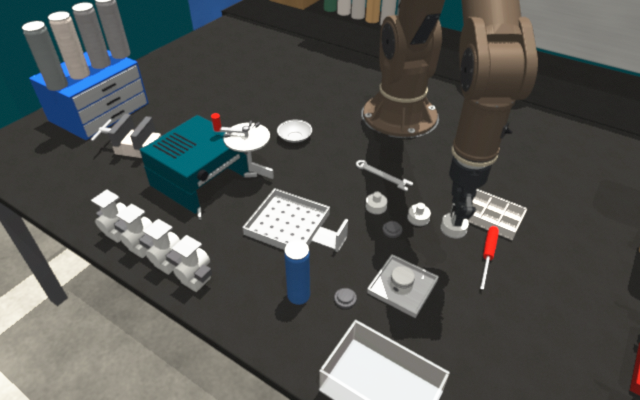

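{"method": "carry_out", "body": {
  "targets": [
    [[0, -0.4, 2, 0.02, 0, 0, 0], [0, -1.2, 6, 0.07, 0, 0, 0], [0, -2.1, 11, 0.13, 0, 0, 0], [0, -3.1, 16, 0.19, 0, 0, 0], [0, -4, 21, 0.25, 0, 0, 0], [0, -5, 26, 0.31, 0, 0, 0], [0, -6, 31, 0.37, 0, 0, 0], [0, -7, 36, 0.43, 0, 0, 0], [0, -7.8, 40.5, 0.48, 0, 0, 0], [0, -8.4, 43.5, 0.51, 0, 0, 0]]
  ]
}}

```text
clock: 16.18
ee_pos: [0.664, -0.0465, 0.159]
tcp_rot: [[-0.002, 1.0, 0.007], [-0.002, 0.007, -1.0], [-1.0, -0.002, 0.002]]
contact_force: [0.3, 1.1, -1.6]
opening: 0.0198
```

{"method": "carry_out", "body": {
  "targets": [
    [[0, 0, 1, 0.013, 0, 0, 0], [1, 0, 1, 0.013, 0, 0, 0], [1, 0, 1, 0.013, 0, 0, 0]]
  ]
}}

```text
clock: 16.55
ee_pos: [0.6638, -0.0495, 0.1485]
tcp_rot: [[-0.003, 1.0, 0.002], [0.001, 0.002, -1.0], [-1.0, -0.003, -0.001]]
contact_force: [0.7, -0.0, -1.1]
opening: 0.02
```

```bash
python3 - <<'E'
from h import *
st();snap('wrist','wrist6')
plan([tr(.045,-.04)+(0.041,0)])
E
```

```text
t16.55 [ 0.6638 -0.0495  0.1485] yaw 0.1 tilt [-1.    -0.003 -0.001] F [ 0.7 -0.  -1.1] op 0.0200 q [-14.  35.  22.  91. -15.  57.  12.]
(np.float64(0.6691), np.float64(-0.0508), 0.041, 0) [10.81, 0.51, 0.15] [0.002, -0.001, 0.002]
```

View pics/wrist6.png

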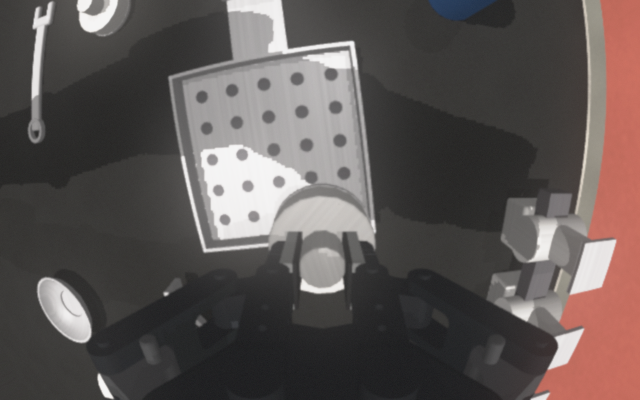

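{"method": "carry_out", "body": {
  "targets": [
    [[2, 0.2, 0.1, 0, 0, 0, 0], [5, 0.2, 0.1, 0, 0, 0, 0], [8, 0.2, 0.1, 0, 0, 0, 0], [10, 0.2, 0.1, 0, 0, 0, 0], [10.7, 0.2, 0.1, 0, 0, 0, 0], [10.7, 0.2, 0.1, 0, 0, 0, 0], [10.7, 0.2, 0.1, 0, 0, 0, 0.6], [10.7, 0.2, 0.1, 0, 0, 0, 0.6], [10.7, 0.2, 0.1, 0, 0, 0, 0.6], [9, 0.2, 0.1, 0, 0, 0, 0.6]]
  ]
}}

```text
clock: 17.85
ee_pos: [0.6661, -0.0523, 0.0599]
tcp_rot: [[-0.002, 1.0, -0.0], [0.0, -0.0, -1.0], [-1.0, -0.002, -0.0]]
contact_force: [1.0, -1.0, 1.0]
opening: 0.0512
```

{"method": "carry_out", "body": {
  "targets": [
    [[-4, 0, 0, 0, 0, 0, 0.6], [-8, 0, 0, 0, 0, 0, 1], [-12, 0, 0, 0, 0, 0, 1], [-12, 0, 0, 0, 0, 0, 1]]
  ]
}}

```text
clock: 18.35
ee_pos: [0.6693, -0.0531, 0.1853]
tcp_rot: [[0.008, 1.0, -0.0], [-0.0, -0.0, -1.0], [-1.0, 0.008, 0.0]]
contact_force: [-0.5, -1.0, 0.2]
opening: 0.0857
```

```bash
python3 - <<'E'
from h import *
st();snap('wrist','wrist7');snap('top','top7');topobjs('top7');wstub('wrist7',.665,-.05,lo=.044,hi=.06)
wstub('wrist7',.434,.144)
plan([(.434,.144,.15,0)])
E
```

```text
t18.35 [ 0.6693 -0.0531  0.1853] yaw -0.0 tilt [-1.     0.008  0.   ] F [-0.5 -1.   0.2] op 0.0857 q [-15.  33.  23.  89. -14.  61.  12.]
[296 130  19  10  75] zmax 0.057 [0.7649 0.1388 0.0557] [0.014 0.045 0.008]
[263 141  16  15 163] zmax 0.023 [0.736  0.2303 0.0201] [0.038 0.033 0.009]
[443 150   8  11  43] zmax 0.058 [ 0.7145 -0.2429  0.0569] [0.019 0.001 0.005]
[328 160  44  19 102] zmax 0.029 [0.6887 0.0285 0.0267] [0.049 0.114 0.009]
[212 163  46  45 169] zmax 0.020 [0.6555 0.3405 0.0171] [0.119 0.119 0.009]
[366 165   7  17  73] zmax 0.032 [ 0.666  -0.035   0.0287] [0.042 0.013 0.007]
[225 174  21  21 348] zmax 0.049 [0.634  0.3184 0.0462] [0.048 0.05  0.009]
[249 177   9  31  51] zmax 0.020 [0.6058 0.2652 0.0166] [0.081 0.021 0.007]
[545 179  15  35 274] zmax 0.053 [ 0.6151 -0.5223  0.0502] [0.071 0.021 0.009]
[330 180  11  46  65] zmax 0.030 [0.587  0.0603 0.027 ] [0.119 0.027 0.009]
[302 186   5  11  21] zmax 0.060 [0.616  0.137  0.0579] [0.026 0.011 0.006]
[303 196   5  14  27] zmax 0.060 [0.5854 0.133  0.058 ] [0.031 0.01  0.005]
[229 207  19   1  19] zmax 0.021 [0.5745 0.3092 0.0178] [0.001 0.048 0.006]
[342 221  22   4  31] zmax 0.030 [0.535  0.0096 0.0271] [0.008 0.052 0.006]
[263 232  17  15 175] zmax 0.023 [0.4897 0.2209 0.0201] [0.034 0.034 0.009]
[484 233  31   3  31] zmax 0.058 [ 0.5077 -0.376   0.0558] [0.002 0.042 0.006]
[291 251  21  21 360] zmax 0.048 [0.4338 0.1441 0.0468] [0.02  0.018 0.011]
[247 260  21  21 363] zmax 0.048 [0.4102 0.2573 0.0472] [0.018 0.019 0.01 ]
[190 276   3  16  26] zmax 0.023 [0.3678 0.4299 0.0203] [0.031 0.005 0.007]
[190 293  33   7  87] zmax 0.034 [0.3473 0.3806 0.0316] [0.013 0.08  0.007]
[428 293  29   7 131] zmax 0.034 [ 0.3467 -0.2222  0.0311] [0.015 0.072 0.009]
stub 458 [ 0.6656 -0.0511  0.0496] [665.4 -51.4]
stub 246 [0.4354 0.1461 0.0451] [433.6 146.4]
(0.434, 0.144, 0.15, 0) [3.1, -23.33, -19.64] [-0.0, -0.0, -0.002]
```

View pics/wrist7.png

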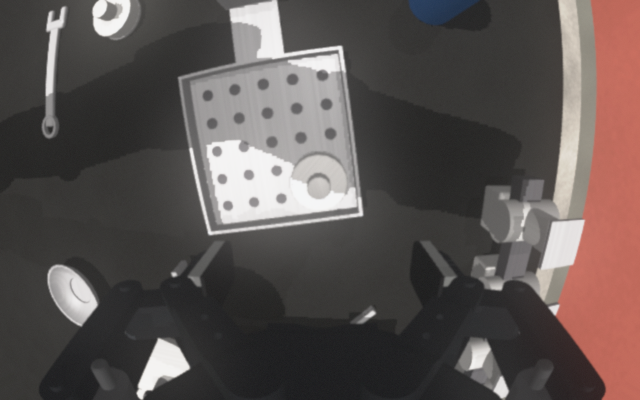

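Bowl A sits in the tray at wrist pixel (319,184). Next is bowl B at (0.434, 0.145).

{"method": "carry_out", "body": {
  "targets": [
    [[0, -1.5, -1.2, 0, 0, 0, 1], [1, -5, -4.2, 0, 0, 0, 1], [2, -9.5, -8, 0, 0, 0, 1], [3, -14, -11.8, 0, 0, 0, 1], [3, -18, -15.2, 0, 0, 0, 1], [3, -21.5, -18.1, 0, 0, 0, 1], [3.5, -23, -19.4, 0, 0, 0, 1], [5, -23.3, -19.7, 0, 0, 0, 1], [6, -23.3, -19.7, 0, 0, 0, 1], [6, -23.3, -19.7, 0, 0, 0, 1]]
  ]
}}

```text
clock: 19.7
ee_pos: [0.4336, 0.1439, 0.1193]
tcp_rot: [[-0.002, 1.0, -0.001], [-0.001, -0.001, -1.0], [-1.0, -0.002, 0.001]]
contact_force: [0.1, -0.4, 0.8]
opening: 0.0853
```

```bash
python3 - <<'E'
from h import *
st();snap('wrist','wrist8');wstub('wrist8',.434,.144);st()
plan([(.434,.145,.037,0)])
E
```

```text
t19.70 [0.4336 0.1439 0.1193] yaw -0.0 tilt [-1.    -0.002  0.001] F [ 0.1 -0.4  0.8] op 0.0853 q [-42.  19.  21. 122. -10.  40. -14.]
stub 747 [0.4326 0.1481 0.0456] [432.6 147.5]
t19.75 [0.434  0.144  0.1198] yaw -0.1 tilt [-1.    -0.001  0.001] F [-0.6 -0.1  0.7] op 0.0856 q [-42.  19.  21. 122. -10.  40. -14.]
(0.434, 0.145, 0.037, 0) [8.28, 0.01, -0.11] [-0.001, 0.001, 0.001]
```

View pics/wrist8.png

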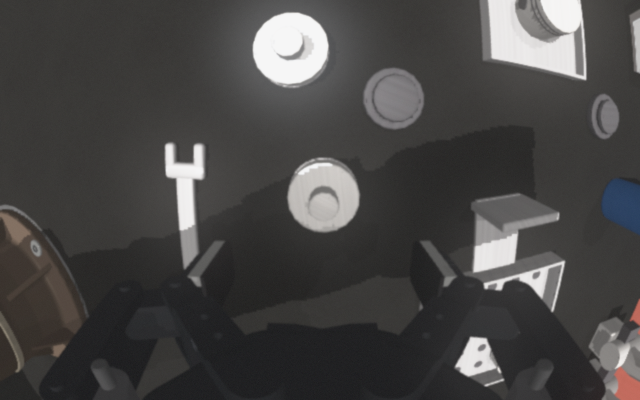

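{"method": "carry_out", "body": {
  "targets": [
    [[2, 0, -0.2, 0, 0, 0, 1], [4.5, 0, -0.2, 0, 0, 0, 1], [6.5, 0, -0.2, 0, 0, 0, 1], [7.8, 0, -0.2, 0, 0, 0, 1], [8.2, 0, -0.2, 0, 0, 0, 1], [8.2, 0, -0.2, 0, 0, 0, 0], [8.2, 0, -0.2, 0, 0, 0, 0], [8.2, 0, -0.2, 0, 0, 0, 0], [8.2, 0, -0.2, 0, 0, 0, 0], [8.2, 0, -0.2, 0, 0, 0, 0]]
  ]
}}

```text
clock: 21.0
ee_pos: [0.4343, 0.1468, 0.0388]
tcp_rot: [[0.001, 1.0, -0.0], [0.001, -0.0, -1.0], [-1.0, 0.001, -0.001]]
contact_force: [-0.9, -0.4, 7.7]
opening: 0.0196
```

```bash
python3 - <<'E'
from h import *
st()
plan([tr(-.043,-.04)+(0.16,0)])
E
```

```text
t21.00 [0.4343 0.1468 0.0388] yaw -0.0 tilt [-1.     0.001 -0.001] F [-0.9 -0.4  7.7] op 0.0196 q [-38.  27.  16. 126. -16.  29.  -9.]
(np.float64(0.5819), np.float64(-0.0628), 0.16, 0) [-12.13, 14.77, 20.95] [-0.0, -0.001, -0.001]
```

{"method": "carry_out", "body": {
  "targets": [
    [[-1, 0, 0, 0, 0, 0, 0], [-4, 0, 0, 0, 0, 0, 0], [-8, 0.5, 0.7, 0, 0, 0, 0], [-11.5, 2, 2.9, 0, 0, 0, 0], [-12.1, 4.5, 6.4, 0, 0, 0, 0], [-12.1, 7.5, 10.6, 0, 0, 0, 0], [-12.1, 10.5, 14.9, 0, 0, 0, 0], [-12.1, 13, 18.4, 0, 0, 0, 0], [-12.1, 14.5, 20.6, 0, 0, 0, 0], [-12.1, 14.8, 21, 0, 0, 0, 0]]
  ]
}}

```text
clock: 22.25
ee_pos: [0.5824, -0.0655, 0.1596]
tcp_rot: [[0.0, 1.0, -0.003], [-0.001, -0.003, -1.0], [-1.0, 0.0, 0.001]]
contact_force: [0.2, 0.7, -1.9]
opening: 0.0198
```

{"method": "carry_out", "body": {
  "targets": [
    [[1, 0, 0, 0, 0, 0, 0], [2, 0, 0, 0, 0, 0, 0], [2, 0, 0, 0, 0, 0, 0]]
  ]
}}

```text
clock: 22.62
ee_pos: [0.5808, -0.0621, 0.138]
tcp_rot: [[-0.002, 1.0, 0.001], [0.001, 0.001, -1.0], [-1.0, -0.002, -0.001]]
contact_force: [0.0, 0.2, 0.0]
opening: 0.0199
```

```bash
python3 - <<'E'
from h import *
st();snap('wrist','wrist9');snap('scene','scene9');st()
plan([tr(-.043,-.04)+(0.044,0)])
E
```

```text
t22.62 [ 0.5808 -0.0621  0.138 ] yaw 0.1 tilt [-1.    -0.002 -0.001] F [0.  0.2 0. ] op 0.0199 q [-16.  28.  24. 104. -15.  50.  15.]
t22.73 [ 0.5817 -0.0628  0.139 ] yaw 0.0 tilt [-1.    -0.001 -0.   ] F [ 0.2  0.1 -1.1] op 0.0194 q [-16.  28.  24. 104. -15.  51.  15.]
(np.float64(0.5819), np.float64(-0.0628), 0.044, 0) [9.5, 0.02, 0.01] [0.001, -0.0, 0.001]
```

View pics/wrist9.png

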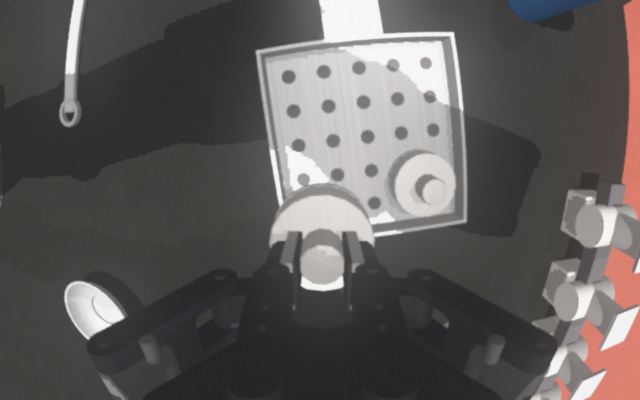

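View pics/scene9.png

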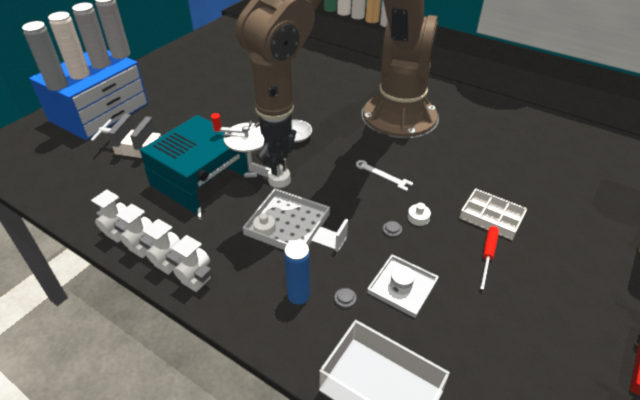

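{"method": "carry_out", "body": {
  "targets": [
    [[2, 0, 0, 0, 0, 0, 0], [5, 0, 0, 0, 0, 0, 0], [7.5, 0, 0, 0, 0, 0, 0], [9, 0, 0, 0, 0, 0, 0], [9.5, 0, 0, 0, 0, 0, 0], [9.5, 0, 0, 0, 0, 0, 0], [9.5, 0, 0, 0, 0, 0, 0.6], [9.5, 0, 0, 0, 0, 0, 0.6], [9.5, 0, 0, 0, 0, 0, 0.6], [8, 0, 0, 0, 0, 0, 0.6]]
  ]
}}

```text
clock: 23.98
ee_pos: [0.5813, -0.0633, 0.059]
tcp_rot: [[-0.002, 1.0, -0.0], [0.0, -0.0, -1.0], [-1.0, -0.002, -0.0]]
contact_force: [0.1, -0.5, 0.0]
opening: 0.0514
```

{"method": "carry_out", "body": {
  "targets": [
    [[-4, 0, 0, 0, 0, 0, 0.6], [-8, 0, 0, 0, 0, 0, 1], [-11, 0, 0, 0, 0, 0, 1], [-11, 0, 0, 0, 0, 0, 1]]
  ]
}}

```text
clock: 24.48
ee_pos: [0.5837, -0.0638, 0.1727]
tcp_rot: [[0.006, 1.0, -0.0], [0.0, -0.0, -1.0], [-1.0, 0.006, -0.0]]
contact_force: [-0.2, 0.0, -1.3]
opening: 0.0852
```

```bash
python3 - <<'E'
from h import *
st();snap('wrist','wrist10');snap('top','top10');topobjs('top10');wstub('wrist10',.665,-.05,lo=.044,hi=.06);wstub('wrist10',.582,-.063,lo=.044,hi=.06)
plan([(.41,.2575,.12,0)])
E
```

```text
t24.48 [ 0.5837 -0.0638  0.1727] yaw -0.0 tilt [-1.     0.006 -0.   ] F [-0.2  0.  -1.3] op 0.0852 q [-17.  26.  25. 102. -13.  54.  14.]
[296 130  19  10  77] zmax 0.058 [0.7631 0.1376 0.0566] [0.011 0.039 0.007]
[262 139  16  16 159] zmax 0.023 [0.7353 0.2303 0.0198] [0.034 0.035 0.009]
[446 150   5   6  19] zmax 0.058 [ 0.7175 -0.2427  0.0575] [0.013 0.    0.001]
[328 158  59  68 249] zmax 0.030 [0.6263 0.0175 0.0273] [0.179 0.154 0.009]
[212 163  46  45 232] zmax 0.020 [0.6314 0.3282 0.0166] [0.119 0.121 0.008]
[366 163  19  22 289] zmax 0.051 [ 0.6661 -0.0542  0.0504] [0.021 0.019 0.011]
[225 174  22  21 350] zmax 0.050 [0.6356 0.3178 0.0464] [0.048 0.049 0.011]
[546 179  14  35 274] zmax 0.054 [ 0.6148 -0.5222  0.0511] [0.069 0.021 0.012]
[303 191   5  15  32] zmax 0.060 [0.595  0.1346 0.0579] [0.036 0.008 0.006]
[370 196   9  19 112] zmax 0.033 [ 0.5819 -0.0492  0.0304] [0.045 0.019 0.024]
[264 232  17  16 179] zmax 0.024 [0.49   0.221  0.0207] [0.034 0.035 0.009]
[485 233  16   2  16] zmax 0.054 [ 0.5089 -0.3561  0.0549] [0.    0.005 0.005]
[247 260  22  21 365] zmax 0.047 [0.41   0.2578 0.0467] [0.018 0.019 0.014]
[190 279   2  13  23] zmax 0.023 [0.3669 0.4299 0.0197] [0.028 0.004 0.007]
[190 293  33   7  91] zmax 0.034 [0.3468 0.3793 0.031 ] [0.013 0.079 0.009]
[439 293  18   7  84] zmax 0.033 [ 0.3471 -0.2348  0.0299] [0.015 0.043 0.011]
stub 454 [ 0.6645 -0.0511  0.0496] [665.3 -52. ]
stub 499 [ 0.581  -0.0623  0.0496] [581. -63.]
(0.41, 0.2575, 0.12, 0) [4.97, -17.21, -32.08] [0.0, -0.0, -0.001]
```

View pics/wrist10.png

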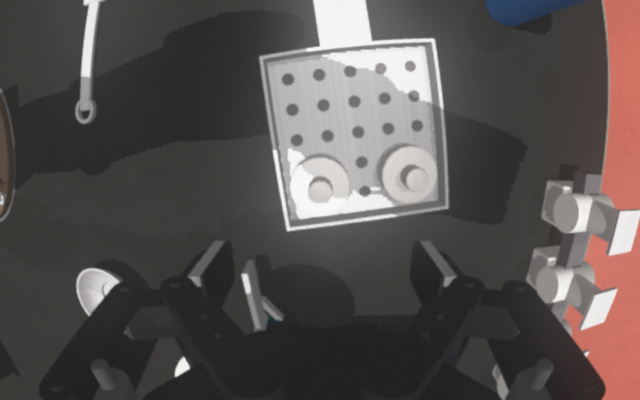

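{"method": "carry_out", "body": {
  "targets": [
    [[0, -1, -2, -0.03, 0, 0, 1], [0, -3, -6, -0.1, 0, 0, 1], [0, -5.5, -11, -0.18, 0, 0, 1], [1, -8, -15.5, -0.26, 0, 0, 1], [2, -10.7, -20, -0.34, 0, 0, 1], [3, -13, -24.5, -0.42, 0, 0, 1], [4, -15.2, -28.5, -0.5, 0, 0, 1], [5, -16.8, -31.3, -0.52, 0, 0, 1], [5, -17.2, -32.1, -0.52, 0, 0, 1], [5, -17.2, -32.1, -0.52, 0, 0, 1]]
  ]
}}

```text
clock: 25.82
ee_pos: [0.4094, 0.2577, 0.119]
tcp_rot: [[-0.001, 0.867, 0.498], [-0.001, 0.498, -0.867], [-1.0, -0.001, 0.0]]
contact_force: [0.2, -0.5, 0.2]
opening: 0.0852
```

```bash
python3 - <<'E'
from h import *
st();snap('wrist','wrist11');wstub('wrist11',.41,.258);st()
plan([(.41,.2595,.037,30)])
E
```

```text
t25.82 [0.4094 0.2577 0.119 ] yaw 29.9 tilt [-1.    -0.001  0.   ] F [ 0.2 -0.5  0.2] op 0.0852 q [-49.  21.  13. 119.  -7.  41.  -1.]
stub 745 [0.408  0.262  0.0456] [408.5 261.6]
t25.88 [0.4101 0.2569 0.1192] yaw 29.8 tilt [-1. -0.  0.] F [0.3 0.4 0.3] op 0.0853 q [-49.  21.  13. 119.  -7.  41.  -1.]
(0.41, 0.2595, 0.037, 30) [8.22, 0.12, -0.23] [-0.004, 0.0, 0.0]
```

View pics/wrist11.png

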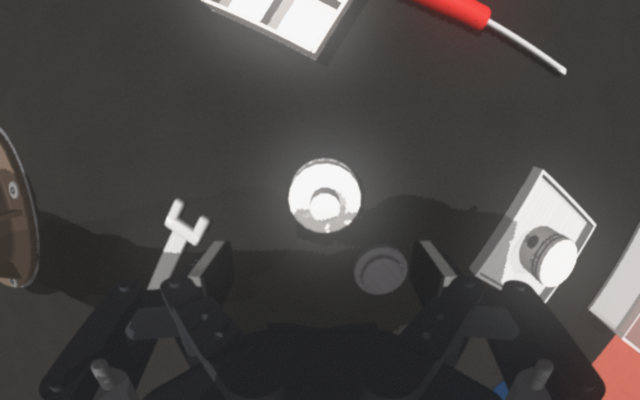

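{"method": "carry_out", "body": {
  "targets": [
    [[2, 0, -0.2, 0, 0, 0, 1], [4.5, 0, -0.2, 0, 0, 0, 1], [6.5, 0, -0.2, 0, 0, 0, 1], [7.8, 0, -0.2, 0, 0, 0, 1], [8.1, 0, -0.2, 0, 0, 0, 1], [8.1, 0, -0.2, 0, 0, 0, 0], [8.1, 0, -0.2, 0, 0, 0, 0], [8.1, 0, -0.2, 0, 0, 0, 0], [8.1, 0, -0.2, 0, 0, 0, 0], [8.1, 0, -0.2, 0, 0, 0, 0]]
  ]
}}

```text
clock: 27.12
ee_pos: [0.4093, 0.2596, 0.0388]
tcp_rot: [[0.001, 0.868, 0.497], [0.001, 0.497, -0.868], [-1.0, 0.001, -0.0]]
contact_force: [-2.1, -0.7, 7.9]
opening: 0.0195
```

```bash
python3 - <<'E'
from h import *
st()
plan([tr(0,.04)+(0.15,0)])
E
```

```text
t27.12 [0.4093 0.2596 0.0388] yaw 29.8 tilt [-1.     0.001 -0.   ] F [-2.1 -0.7  7.9] op 0.0195 q [-47.  29.  10. 122. -10.  30.   1.]
(np.float64(0.6137), np.float64(0.0223), 0.15, 0) [-11.13, 5.96, 30.75] [0.52, -0.001, -0.001]
```

{"method": "carry_out", "body": {
  "targets": [
    [[-1, 0, 0, 0, 0, 0, 0], [-4, 0, 0, 0, 0, 0, 0], [-8, 0.2, 1, 0.02, 0, 0, 0], [-11, 0.8, 4, 0.07, 0, 0, 0], [-11.2, 1.7, 8.7, 0.15, 0, 0, 0], [-11.2, 2.6, 13.5, 0.23, 0, 0, 0], [-11.2, 3.6, 18.5, 0.31, 0, 0, 0], [-11.2, 4.6, 23.5, 0.4, 0, 0, 0], [-11.2, 5.5, 28, 0.48, 0, 0, 0], [-11.2, 5.9, 30.2, 0.52, 0, 0, 0]]
  ]
}}

```text
clock: 28.38
ee_pos: [0.6114, 0.0239, 0.1507]
tcp_rot: [[0.001, 1.0, -0.005], [-0.001, -0.005, -1.0], [-1.0, 0.001, 0.001]]
contact_force: [-0.5, 0.2, -1.2]
opening: 0.0195
```

{"method": "carry_out", "body": {
  "targets": [
    [[0, 0, 0.5, 0, 0, 0, 0], [1, 0, 0.5, 0, 0, 0, 0], [1, 0, 0.5, 0, 0, 0, 0]]
  ]
}}

```text
clock: 28.75
ee_pos: [0.6088, 0.0233, 0.139]
tcp_rot: [[-0.003, 1.0, 0.002], [0.001, 0.002, -1.0], [-1.0, -0.003, -0.001]]
contact_force: [-0.4, 0.4, -0.6]
opening: 0.0198
```

```bash
python3 - <<'E'
from h import *
st();snap('wrist','wrist12');st()
plan([tr(0,.04)+(0.044,0)])
E
```

```text
t28.75 [0.6088 0.0233 0.139 ] yaw 0.1 tilt [-1.    -0.003 -0.001] F [-0.4  0.4 -0.6] op 0.0198 q [-23.  30.  24. 101. -15.  52.   7.]
t28.80 [0.6092 0.0232 0.1395] yaw 0.1 tilt [-1.    -0.002 -0.001] F [-0.9 -0.8 -1. ] op 0.0196 q [-23.  30.  24. 101. -15.  52.   7.]
(np.float64(0.6137), np.float64(0.0223), 0.044, 0) [9.55, 0.47, 0.09] [0.002, -0.001, 0.002]
```

View pics/wrist12.png

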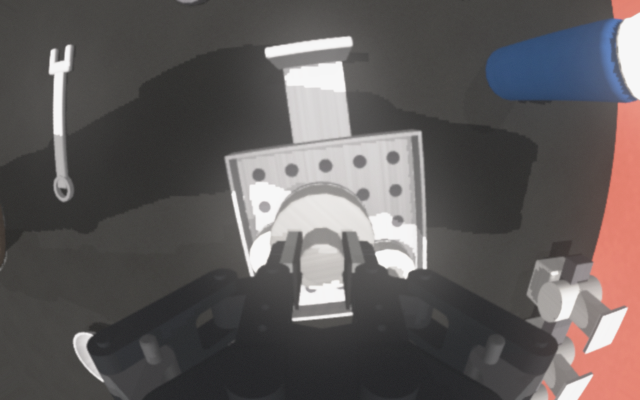

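{"method": "carry_out", "body": {
  "targets": [
    [[2, 0.3, 0, 0, 0, 0, 0], [5, 0.4, 0, 0, 0, 0, 0], [7.5, 0.4, 0, 0, 0, 0, 0], [9, 0.4, 0, 0, 0, 0, 0], [9.5, 0.4, 0, 0, 0, 0, 0], [9.5, 0.4, 0, 0, 0, 0, 0], [9.5, 0.4, 0, 0, 0, 0, 0.6], [9.5, 0.4, 0, 0, 0, 0, 0.6], [9.5, 0.4, 0, 0, 0, 0, 0.6], [8, 0.4, 0, 0, 0, 0, 0.6]]
  ]
}}

```text
clock: 30.05
ee_pos: [0.6136, 0.0216, 0.06]
tcp_rot: [[-0.002, 1.0, -0.0], [-0.0, -0.0, -1.0], [-1.0, -0.002, 0.0]]
contact_force: [-0.2, -0.7, -0.0]
opening: 0.0511
```

{"method": "carry_out", "body": {
  "targets": [
    [[-4, 0, 0, 0, 0, 0, 0.6], [-8, 0, 0, 0, 0, 0, 1], [-11, 0, 0, 0, 0, 0, 1], [-11, 0, 0, 0, 0, 0, 1], [-11, 0, 0, 0, 0, 0, 1]]
  ]
}}

```text
clock: 30.68
ee_pos: [0.6141, 0.0217, 0.1704]
tcp_rot: [[0.0, 1.0, -0.0], [0.0, -0.0, -1.0], [-1.0, 0.0, -0.0]]
contact_force: [-0.4, -0.0, 0.3]
opening: 0.0854
```

```bash
python3 - <<'E'
from h import *
st();snap('wrist','wrist13');snap('top','top13');snap('scene','scene13');tray('top13',150,232,326,402)
for x,y in [(.665,-.05),(.582,-.063),(.613,.022)]: wstub('wrist13',x,y,lo=.044,hi=.06)
wstub('wrist13',.598,.1346,lo=.05,hi=.07)
E
```

```text
t30.68 [0.6141 0.0217 0.1704] yaw -0.0 tilt [-1.  0. -0.] F [-0.4 -0.   0.3] op 0.0854 q [-24.  29.  25.  98. -14.  56.   6.]
tray ((623.087646484375, -18.820632934570312), (225.82156372070312, 60.81903076171875), 61.66839599609375)
stub 398 [ 0.6648 -0.0501  0.0494] [665. -51.]
stub 424 [ 0.5704 -0.0319  0.0493] [570.3 -32.9]
stub 519 [0.613  0.0234 0.0496] [613.1  22.7]
stub 878 [0.598  0.1369 0.0588] [597.8 137. ]
```

View pics/wrist13.png

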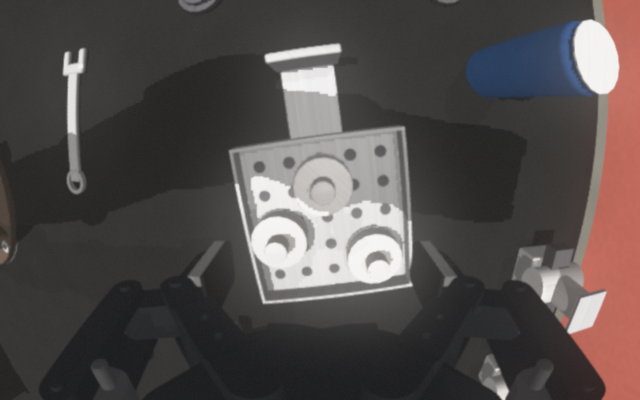

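View pics/scene13.png

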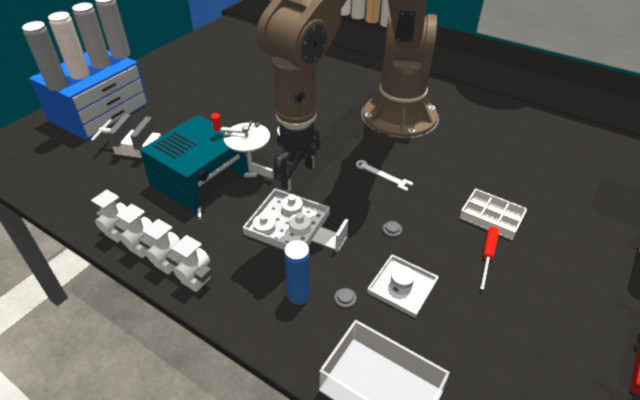

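View pics/top13.png

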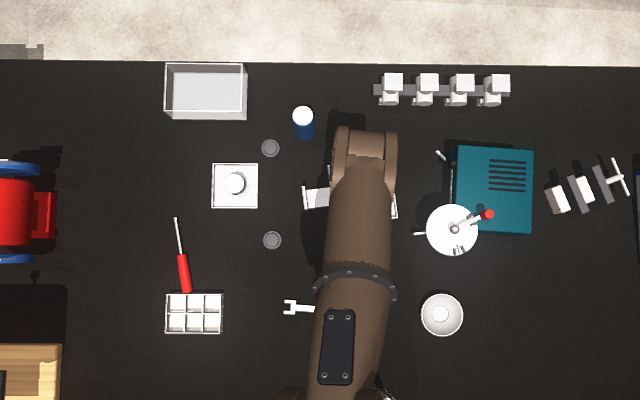

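The wrist view shows all three bowls flat in the tray. One, now at (278,242), was knocked about 3 cm but is still on the tray floor. The pan, caps and driver haven't moved. Next is the handle.

```bash
python3 - <<'E'
from h import *
plan([(.598,.135,.13,-82),(.598,.135,.034,-82)])
E
```

```text
(0.598, 0.135, 0.13, -82) [3.93, -1.56, -11.35] [1.431, 0.001, 0.001]
(0.598, 0.135, 0.034, -82) [13.53, -1.55, -11.35] [1.431, 0.001, 0.001]
```

{"method": "carry_out", "body": {
  "targets": [
    [[0, -0.2, -1.5, 0.1, 0, 0, 1], [0, -0.4, -3, 0.28, 0, 0, 1], [0, -0.6, -4.6, 0.46, 0, 0, 1], [0, -0.9, -6.5, 0.64, 0, 0, 1], [0, -1.2, -8.5, 0.82, 0, 0, 1], [1, -1.4, -10, 1.0, 0, 0, 1], [2, -1.5, -11, 1.18, 0, 0, 1], [3, -1.6, -11.4, 1.35, 0, 0, 1], [4, -1.6, -11.4, 1.43, 0, 0, 1], [4, -1.6, -11.4, 1.43, 0, 0, 1]]
  ]
}}

```text
clock: 32.08
ee_pos: [0.5974, 0.1355, 0.1288]
tcp_rot: [[-0.003, 0.141, -0.99], [-0.001, -0.99, -0.141], [-1.0, 0.001, 0.003]]
contact_force: [0.1, -0.5, -0.6]
opening: 0.0852
```

```bash
python3 - <<'E'
from h import *
st();snap('wrist','wrist14');snap('top','top14');st()
z=np.load('pics/wrist14.npz');C=wcloud(z)
m=(np.hypot(C[...,0]-.598,C[...,1]-.135)<.05)&(C[...,2]>0.052)&(C[...,2]<0.068)
print(cv2.minAreaRect(C[m][:,:2].astype(np.float32)*1000),m.sum(),C[m].mean(0))
tray('top14',150,232,326,402)
plan([(.598,.135,.034,-82.2)])
E
```

```text
t32.08 [0.5974 0.1355 0.1288] yaw -81.9 tilt [-1.     0.001  0.003] F [ 0.1 -0.5 -0.6] op 0.0852 q [-47.  36.  45. 102. -30.  55. -72.]
t32.17 [0.5982 0.1353 0.13  ] yaw -81.8 tilt [-1.     0.001  0.001] F [ 0.2 -0.1  0.1] op 0.0851 q [-47.  36.  45. 102. -30.  55. -71.]
((597.8397827148438, 137.65643310546875), (59.909950256347656, 7.588678359985352), 7.711170196533203) 964 [0.59990281 0.13806756 0.05955974]
tray ((619.058837890625, -16.974586486816406), (162.84585571289062, 166.4242706298828), 7.494551658630371)
(0.598, 0.135, 0.034, -82.2) [9.6, 0.02, 0.02] [0.006, 0.001, -0.001]
```

View pics/wrist14.png

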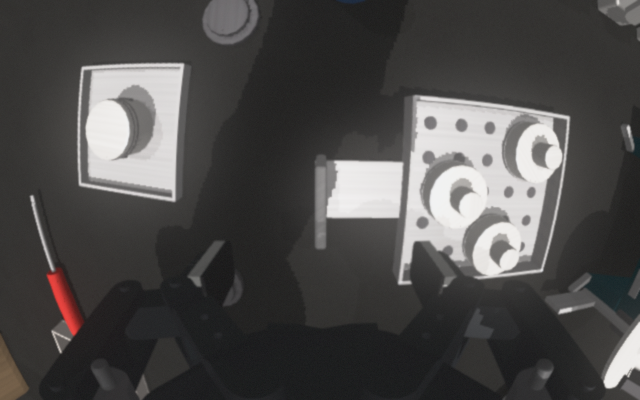

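{"method": "carry_out", "body": {
  "targets": [
    [[2, 0, 0, 0, 0, 0, 1], [5, -0.1, 0, 0, 0, 0, 1], [7.5, -0.1, 0, 0, 0, 0, 1], [9.1, -0.1, 0, 0, 0, 0, 1], [9.6, -0.1, 0, 0, 0, 0, 1], [9.6, -0.1, 0, 0, 0, 0, 0], [9.6, -0.1, 0, 0, 0, 0, 0], [9.6, -0.1, 0, 0, 0, 0, 0], [9.6, -0.1, 0, 0, 0, 0, 0], [9.6, -0.1, 0, 0, 0, 0, 0]]
  ]
}}

```text
clock: 33.42
ee_pos: [0.5983, 0.1367, 0.0346]
tcp_rot: [[0.0, 0.14, -0.99], [0.0, -0.99, -0.14], [-1.0, -0.0, -0.001]]
contact_force: [-1.0, 0.8, 3.9]
opening: 0.0072
```

{"method": "carry_out", "body": {
  "targets": [
    [[0, 0, 0, 0, 0, 0, 0], [0, 0, 0, 0, 0, 0, 0]]
  ]
}}

```text
clock: 33.67
ee_pos: [0.5984, 0.1366, 0.0346]
tcp_rot: [[0.0, 0.14, -0.99], [0.001, -0.99, -0.14], [-1.0, -0.0, -0.001]]
contact_force: [-2.3, 0.9, 6.0]
opening: 0.0071
```

```bash
python3 - <<'E'
from h import *
st();snap('top','top15');tray('top15',150,232,326,402)
z=np.load('pics/top15.npz')
E
```

```text
t33.67 [0.5984 0.1366 0.0346] yaw -82.0 tilt [-1.    -0.    -0.001] F [-2.3  0.9  6. ] op 0.0071 q [-43.  43.  39. 105. -37.  45. -67.]
tray ((618.9561767578125, -16.958396911621094), (162.8697509765625, 166.18006896972656), 7.482407093048096)
```

View pics/top15.png

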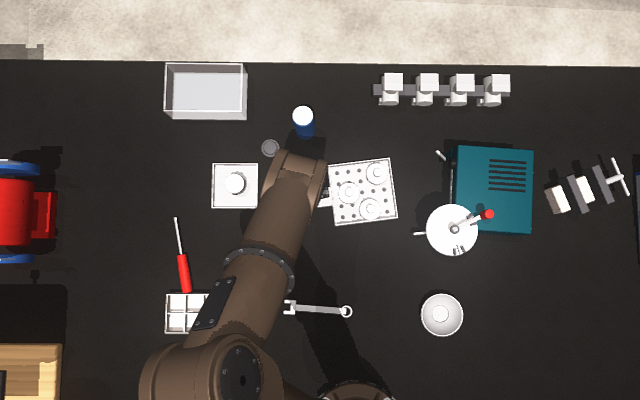

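The handle is held, with the opening at 7 mm. In the top view the tray is at (362,192) with three bowls in it. Next I'll align it with the cabinet axis, well in front of the mouth.

```bash
python3 - <<'E'
from h import *
plan([(0.6395,0.071,0.0346,-93.5)])
E
```

```text
(0.6395, 0.071, 0.0346, -93.5) [-0.0, 7.07, -3.15] [0.201, -0.001, 0.001]
```

{"method": "carry_out", "body": {
  "targets": [
    [[0, 0.3, -0.1, 0.01, 0, 0, 0], [0, 1, -0.4, 0.03, 0, 0, 0], [0, 1.9, -0.8, 0.055, 0, 0, 0], [0, 2.9, -1.3, 0.085, 0, 0, 0], [0, 3.9, -1.7, 0.115, 0, 0, 0], [0, 4.9, -2.2, 0.145, 0, 0, 0], [0, 5.8, -2.6, 0.17, 0, 0, 0], [0, 6.6, -2.9, 0.19, 0, 0, 0], [0, 7, -3.1, 0.2, 0, 0, 0], [0, 7.05, -3.15, 0.2, 0, 0, 0]]
  ]
}}

```text
clock: 34.98
ee_pos: [0.6395, 0.0732, 0.0346]
tcp_rot: [[-0.0, -0.058, -0.998], [0.003, -0.998, 0.058], [-1.0, -0.003, 0.0]]
contact_force: [-3.1, 6.1, 9.4]
opening: 0.0073
```

{"method": "carry_out", "body": {
  "targets": [
    [[0, 0, 0, 0, 0, 0, 0], [0, 0, 0, 0, 0, 0, 0]]
  ]
}}

```text
clock: 35.22
ee_pos: [0.6395, 0.0732, 0.0346]
tcp_rot: [[0.0, -0.058, -0.998], [0.003, -0.998, 0.058], [-1.0, -0.003, -0.0]]
contact_force: [-2.1, 6.0, 6.5]
opening: 0.0071
```

```bash
python3 - <<'E'
from h import *
st();s,p,d=snap('top','top16');snap('scene','scene16')
c=cloud('top',d);Z=c[...,2]
m=(Z>0.019)&(Z<0.034)&(c[...,0]>0.5)&(c[...,0]<0.75)&(c[...,1]>-0.2)&(c[...,1]<0.02)
cs=comps(m,40)
for i,s_,ce,mm in cs: print(s_,cv2.minAreaRect(c[mm][:,:2].astype(np.float32)*1000))
E
```

```text
t35.23 [0.6395 0.0732 0.0346] yaw -93.3 tilt [-1.    -0.003 -0.   ] F [-2.1  6.   6.5] op 0.0071 q [-37.  46.  41. 101. -39.  49. -71.]
[354 155  66  65 563] ((629.9230346679688, -81.85131072998047), (166.14047241210938, 162.7283172607422), 86.22625732421875)
[394 162  21  22 285] ((668.5552368164062, -127.26304626464844), (54.009239196777344, 54.1311149597168), 82.88164520263672)
[354 173   4  35  45] ((620.9703369140625, 0.7045626640319824), (3.2463183403015137, 90.82383728027344), 86.22908020019531)
[363 176  21  21 289] ((631.755126953125, -44.42840576171875), (52.4329948425293, 54.21788024902344), 45.17060089111328)
```

View pics/top16.png

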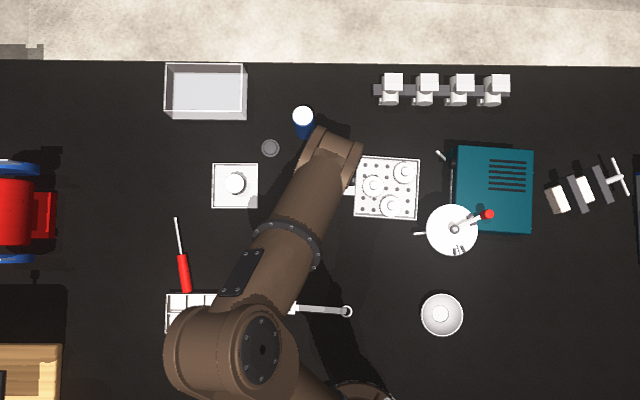

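View pics/scene16.png

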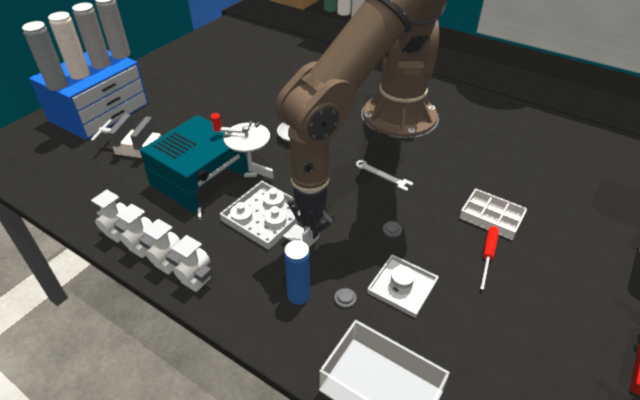

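The tray lies on the cabinet axis, 0.4 mm off sideways and 0.2° off in yaw, with 242 mm still to go. I'll slide it in in stages.

{"method": "carry_out", "body": {
  "targets": [
    [[0, 0.3, 0, 0, 0, 0, 0], [0, 1, 0, 0, 0, 0, 0], [0, 2, 0, 0, 0, 0, 0], [0, 3.2, 0, 0, 0, 0, 0], [0, 4.4, 0, 0, 0, 0, 0], [0, 5.5, 0, 0, 0, 0, 0], [0, 6.4, 0, 0, 0, 0, 0], [0, 7.2, 0, 0, 0, 0, 0], [0, 7.8, 0, 0, 0, 0, 0], [0, 8, 0, 0, 0, 0, 0]]
  ]
}}

```text
clock: 36.58
ee_pos: [0.6353, -0.0068, 0.0346]
tcp_rot: [[0.001, -0.058, -0.998], [0.003, -0.998, 0.058], [-1.0, -0.003, -0.001]]
contact_force: [-0.6, 7.0, 6.3]
opening: 0.0074
```

```bash
python3 - <<'E'
from h import *
st();s,p,d=snap('top','top17');snap('wrist','wrist17')
c=cloud('top',d);Z=c[...,2]
m=(Z>0.019)&(Z<0.034)&(c[...,0]>0.53)&(c[...,0]<0.73)&(c[...,1]>-0.26)&(c[...,1]<0.02)
for i,s_,ce,mm in comps(m,100): print(s_,cv2.minAreaRect(c[mm][:,:2].astype(np.float32)*1000))
E
```

```text
t36.58 [ 0.6353 -0.0068  0.0346] yaw -93.3 tilt [-1.    -0.003 -0.001] F [-0.6  7.   6.3] op 0.0074 q [-30.  45.  41. 102. -38.  48. -64.]
[407 158  43  47 139] ((672.1920776367188, -217.0147705078125), (159.6502685546875, 79.08419799804688), 40.42582702636719)
[424 164  21  21 282] ((665.3861083984375, -206.83074951171875), (54.75339126586914, 53.93085861206055), 89.51161193847656)
[393 177  21  22 288] ((628.5722045898438, -124.75613403320312), (53.972267150878906, 55.30253982543945), 18.483823776245117)
[384 193  48  27 380] ((578.1145629882812, -136.5661163330078), (123.32466125488281, 63.301265716552734), 86.64855194091797)
```

View pics/wrist17.png

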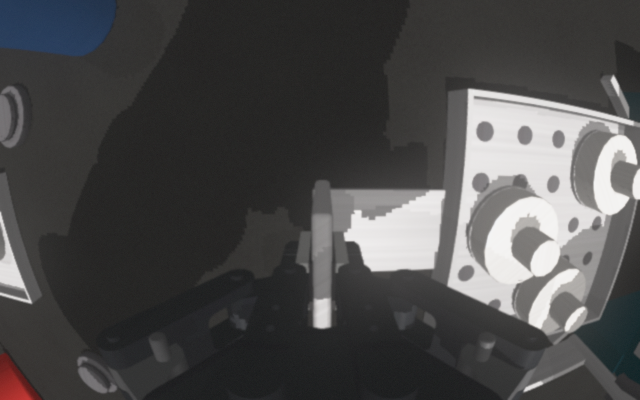

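View pics/top17.png

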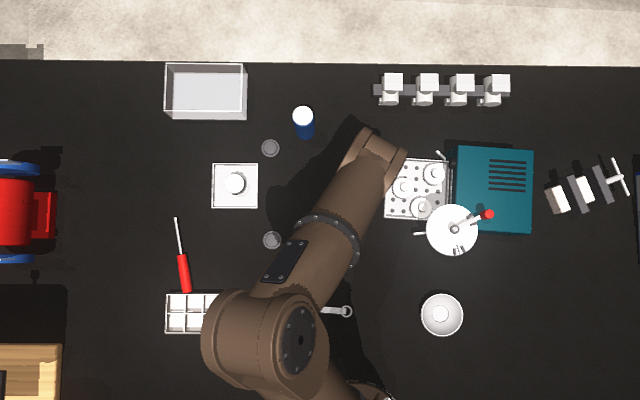

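{"method": "carry_out", "body": {
  "targets": [
    [[0, 0.3, 0, 0, 0, 0, 0], [0, 1, 0, 0, 0, 0, 0], [0, 2, 0, 0, 0, 0, 0], [0, 3.2, 0, 0, 0, 0, 0], [0, 4.4, 0, 0, 0, 0, 0], [0, 5.6, 0.05, 0, 0, 0, 0], [0, 6.8, 0.05, 0, 0, 0, 0], [0, 8, 0.05, 0, 0, 0, 0], [0, 9.1, 0.05, 0, 0, 0, 0], [0, 10, 0.05, 0, 0, 0, 0]]
  ]
}}

```text
clock: 37.92
ee_pos: [0.6291, -0.1063, 0.0346]
tcp_rot: [[0.001, -0.057, -0.998], [0.003, -0.998, 0.057], [-1.0, -0.003, -0.001]]
contact_force: [1.6, 8.6, 6.8]
opening: 0.0072
```

```bash
python3 - <<'E'
from h import *
st();s,p,d=snap('top','top18');snap('wrist','wrist18')
plan([(0.6248,-0.1687,0.0346,-93.5)])
E
```

```text
t37.92 [ 0.6291 -0.1063  0.0346] yaw -93.3 tilt [-1.    -0.003 -0.001] F [1.6 8.6 6.8] op 0.0072 q [-20.  45.  40. 102. -38.  48. -55.]
(0.6248, -0.1687, 0.0346, -93.5) [-0.01, 6.04, 0.03] [0.002, -0.001, 0.001]
```

View pics/wrist18.png

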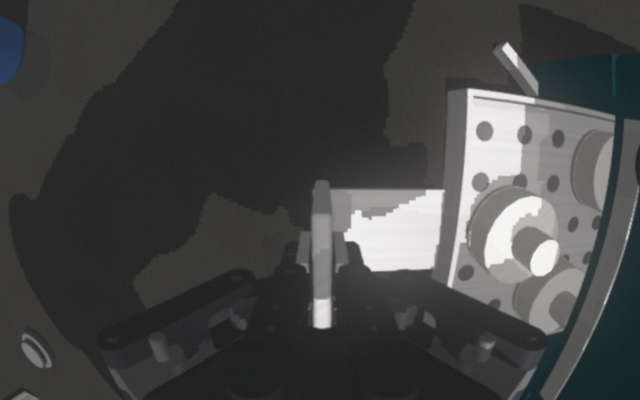

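View pics/top18.png

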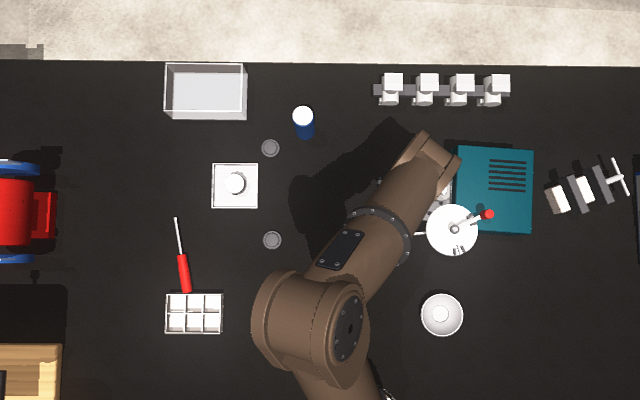

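The tray is entering the mouth squarely, with low forces. I'll do the last stretch slowly.

{"method": "carry_out", "body": {
  "targets": [
    [[0, 0.4, 0, 0, 0, 0, 0], [0, 1.1, 0, 0, 0, 0, 0], [0, 2, 0, 0, 0, 0, 0], [0, 2.9, 0, 0, 0, 0, 0], [0, 3.7, 0, 0, 0, 0, 0], [0, 4.4, 0, 0, 0, 0, 0], [0, 5, 0, 0, 0, 0, 0], [0, 5.4, 0, 0, 0, 0, 0], [0, 5.7, 0, 0, 0, 0, 0], [0, 5.9, 0, 0, 0, 0, 0]]
  ]
}}

```text
clock: 39.28
ee_pos: [0.6258, -0.1645, 0.0346]
tcp_rot: [[0.001, -0.057, -0.998], [0.003, -0.998, 0.057], [-1.0, -0.003, -0.001]]
contact_force: [-0.4, 9.2, 9.4]
opening: 0.007
```

```bash
python3 - <<'E'
from h import *
st()
E
```

```text
t39.27 [ 0.6258 -0.1645  0.0346] yaw -93.3 tilt [-1.    -0.003 -0.001] F [-0.4  9.2  9.4] op 0.0070 q [-15.  45.  40. 100. -37.  49. -51.]
```

{"method": "carry_out", "body": {
  "targets": [
    [[0, 0.2, 0, 0, 0, 0, 0], [0, 0.4, 0, 0, 0, 0, 0], [0, 0.5, 0, 0, 0, 0, 0], [0, 0.6, 0, 0, 0, 0, 0], [0, 0.6, 0, 0, 0, 0, 0]]
  ]
}}

```text
clock: 39.9
ee_pos: [0.6255, -0.1692, 0.0346]
tcp_rot: [[0.001, -0.056, -0.998], [0.005, -0.998, 0.056], [-1.0, -0.005, -0.001]]
contact_force: [0.5, 12.5, 11.4]
opening: 0.0072
```

```bash
python3 - <<'E'
from h import *
st()
E
```

```text
t39.90 [ 0.6255 -0.1692  0.0346] yaw -93.2 tilt [-1.    -0.005 -0.001] F [ 0.5 12.5 11.4] op 0.0072 q [-14.  45.  40. 100. -37.  49. -50.]
```

{"method": "carry_out", "body": {
  "targets": [
    [[0, 0.2, 0, 0, 0, 0, 0], [0, 0.3, 0, 0, 0, 0, 0], [0, 0.4, 0, 0, 0, 0, 0], [0, 0.4, 0, 0, 0, 0, 0]]
  ]
}}

```text
clock: 40.4
ee_pos: [0.6257, -0.1694, 0.0346]
tcp_rot: [[0.0, -0.053, -0.999], [0.01, -0.999, 0.053], [-1.0, -0.01, 0.0]]
contact_force: [-2.7, 23.7, 17.4]
opening: 0.0071
```

```bash
python3 - <<'E'
from h import *
st();snap('wrist','wrist19');snap('scene','scene19')
E
```

```text
t40.40 [ 0.6257 -0.1694  0.0346] yaw -93.1 tilt [-1.   -0.01  0.  ] F [-2.7 23.7 17.4] op 0.0071 q [-14.  45.  39. 100. -37.  49. -50.]
```

View pics/wrist19.png

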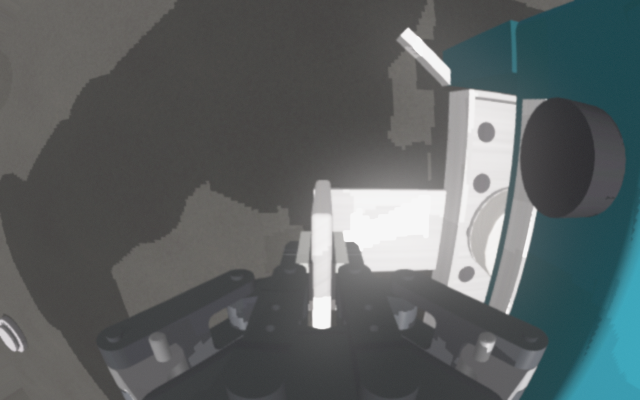

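View pics/scene19.png

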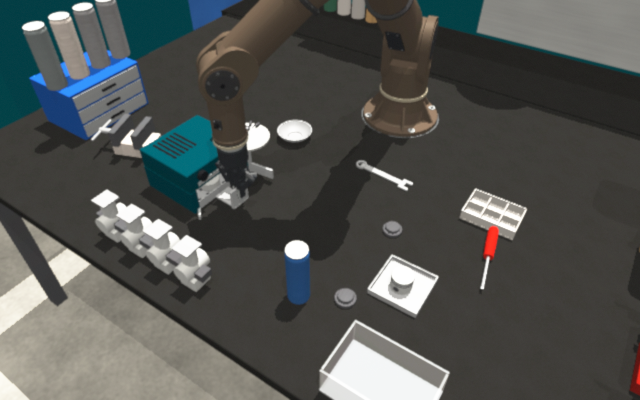

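{"method": "carry_out", "body": {
  "targets": [
    [[0, -0.2, 0, 0, 0, 0, 0], [0, -0.3, 0, 0, 0, 0, 0], [0, -0.3, 0, 0, 0, 0, 0.35], [0, -0.3, 0, 0, 0, 0, 0.35], [0, -0.3, 0, 0, 0, 0, 0.35], [-2, -0.3, 0, 0, 0, 0, 0.35], [-6, -0.3, 0, 0, 0, 0, 0.35], [-11, -0.3, 0, 0, 0, 0, 0.35], [-16, -0.8, 0, 0, 0, 0, 0.35], [-20, -1.5, 0, 0, 0, 0, 0.35]]
  ]
}}

```text
clock: 41.75
ee_pos: [0.6248, -0.1628, 0.236]
tcp_rot: [[0.001, -0.06, -0.998], [-0.001, -0.998, 0.06], [-1.0, 0.001, -0.001]]
contact_force: [1.5, 0.3, -0.0]
opening: 0.0298
```

```bash
python3 - <<'E'
from h import *
st();snap('wrist','wrist20');snap('scene','scene20');s,p,d=snap('top','top20')
z=np.load('pics/wrist20.npz');C=wcloud(z)
m=(np.hypot(C[...,0]-.6248,C[...,1]+.17)<.05)&(C[...,2]>0.052)&(C[...,2]<0.068)
print(cv2.minAreaRect(C[m][:,:2].astype(np.float32)*1000),m.sum(),C[m].mean(0))
E
```

```text
t41.75 [ 0.6248 -0.1628  0.236 ] yaw -93.4 tilt [-1.     0.001 -0.001] F [ 1.5  0.3 -0. ] op 0.0298 q [-21.  33.  49.  90. -27.  69. -60.]
((624.8856201171875, -168.29568481445312), (6.268448352813721, 59.59263229370117), 86.77440643310547) 404 [ 0.62559319 -0.16832565  0.05977378]
```

View pics/wrist20.png

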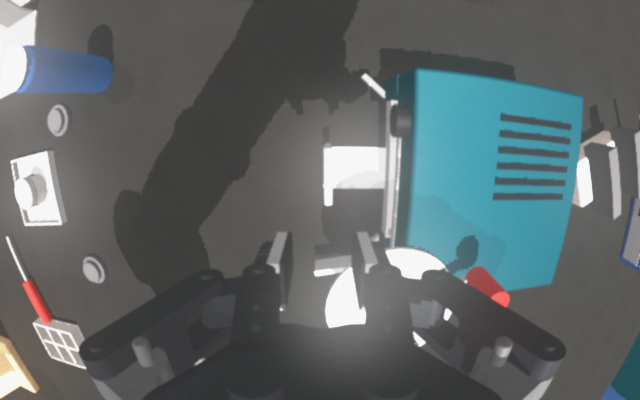

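View pics/scene20.png

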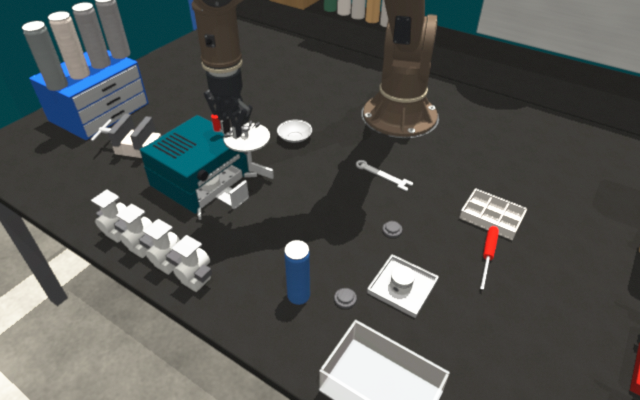

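The wrist view shows the handle plate at (328,172), at (0.625, -0.168), which matches the home position. The lever is still open, with the knob at (487,288). Now back to the knob.

```bash
python3 - <<'E'
from h import *
plan([(.5497,-.2945,.28,26)])
E
```

```text
(0.5497, -0.2945, 0.28, 26) [-4.41, 13.63, 6.81] [-2.083, -0.002, -0.004]
```

{"method": "carry_out", "body": {
  "targets": [
    [[-1.5, 0.5, 0.2, -0.08, 0, 0, 0.35], [-4.4, 1.5, 0.8, -0.25, 0, 0, 0.5], [-4.4, 3, 1.5, -0.42, 0, 0, 0.8], [-4.4, 4.5, 2.2, -0.6, 0, 0, 1], [-4.4, 6, 3, -0.78, 0, 0, 1], [-4.4, 7.5, 3.7, -0.96, 0, 0, 1], [-4.4, 9, 4.5, -1.14, 0, 0, 1], [-4.4, 10.5, 5.2, -1.32, 0, 0, 1], [-4.4, 12, 6, -1.5, 0, 0, 1], [-4.4, 13, 6.5, -1.68, 0, 0, 1]]
  ]
}}

```text
clock: 43.15
ee_pos: [0.551, -0.2889, 0.2764]
tcp_rot: [[-0.003, 0.998, 0.055], [0.001, 0.055, -0.998], [-1.0, -0.003, -0.001]]
contact_force: [0.2, -0.6, -0.4]
opening: 0.0855
```

```bash
python3 - <<'E'
from h import *
st();plan([(.5497,-.2945,.28,26)])
E
```

```text
t43.15 [ 0.551  -0.2889  0.2764] yaw 3.1 tilt [-1.    -0.003 -0.001] F [ 0.2 -0.6 -0.4] op 0.0855 q [  4.  24.  27.  89. -12.  69.  37.]
(0.5497, -0.2945, 0.28, 26) [-0.36, -0.16, 0.55] [-0.399, -0.001, 0.002]
```

{"method": "carry_out", "body": {
  "targets": [
    [[0, -0.1, 0.3, -0.15, 0, 0, 1], [0, -0.2, 0.55, -0.3, 0, 0, 1], [0, -0.2, 0.55, -0.4, 0, 0, 1], [0, -0.2, 0.55, -0.4, 0, 0, 1], [0, -0.2, 0.55, -0.4, 0, 0, 1]]
  ]
}}

```text
clock: 43.78
ee_pos: [0.5503, -0.2938, 0.2773]
tcp_rot: [[-0.001, 0.901, 0.433], [0.001, 0.433, -0.901], [-1.0, -0.001, -0.001]]
contact_force: [-0.2, -0.2, -0.2]
opening: 0.0854
```

```bash
python3 - <<'E'
from h import *
st()
snap('wrist','wrist21');s,p,d=snap('top','top21')
z=np.load('pics/wrist21.npz');p=z['p'].astype(int)
m=(p[...,0]>150)&(p[...,1]<100)&(p[...,2]<100);m[:,:230]=0;m[:,420:]=0;m[300:]=0
C=wcloud(z)
for i,s_,ce,mm in comps(m,30): print(s_,ce,wonz(z,ce[0],ce[1],0.195), C[mm&(C[...,2]>0.185)].mean(0))
plan([(.5497,-.2945,.173,26)])
E
```

```text
t43.77 [ 0.5503 -0.2938  0.2773] yaw 25.6 tilt [-1.    -0.001 -0.001] F [-0.2 -0.2 -0.2] op 0.0854 q [ 8. 24. 22. 89. -9. 69. 57.]
[308 192  29  27 405] [322.81234568 207.33333333] [ 0.54940002 -0.29309546  0.195     ] [ 0.549407   -0.29308219  0.19512907]
(0.5497, -0.2945, 0.173, 26) [10.47, -0.1, 0.04] [-0.005, -0.001, 0.0]
```

View pics/wrist21.png

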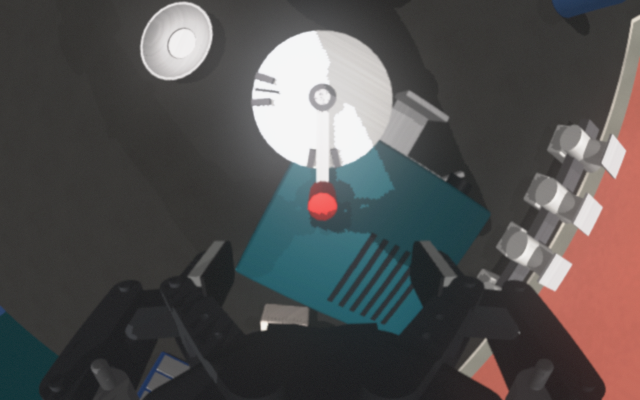

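The knob is centred at (323,207), with the lever over the notch mark. I'll grip it.

{"method": "carry_out", "body": {
  "targets": [
    [[2, -0.1, 0, 0, 0, 0, 1], [5, -0.1, 0, 0, 0, 0, 1], [8, -0.1, 0, 0, 0, 0, 1], [10, -0.1, 0, 0, 0, 0, 1], [10.4, -0.1, 0, 0, 0, 0, 1], [10.4, -0.1, 0, 0, 0, 0, 0], [10.4, -0.1, 0, 0, 0, 0, 0], [10.4, -0.1, 0, 0, 0, 0, 0], [10.4, -0.1, 0, 0, 0, 0, 0], [10.4, -0.1, 0, 0, 0, 0, 0]]
  ]
}}

```text
clock: 45.12
ee_pos: [0.55, -0.2945, 0.175]
tcp_rot: [[0.001, 0.901, 0.435], [-0.0, 0.435, -0.901], [-1.0, 0.001, 0.001]]
contact_force: [-0.6, 0.2, 6.9]
opening: 0.0202
```

```bash
python3 lev.py 196.4 12 | sed 's/np.float64//g'
```

```text
t45.12 [ 0.55   -0.2945  0.175 ] yaw 25.8 tilt [-1.     0.001  0.001] F [-0.6  0.2  6.9] op 0.0202 q [ 10.  29.  20.  96. -12.  57.  60.]
angle 296.4169948412789 rad 0.07987641611951164
((0.5393), (-0.299), (0.175), (17.438069037628736)) [-0.0, -1.16, -0.06] [0.145, 0.001, -0.001]
((0.528), (-0.3018), (0.175), (9.10331946752217)) [-0.01, -2.3, -0.3] [0.291, 0.001, -0.001]
((0.5165), (-0.303), (0.175), (0.7685698974156026)) [-0.01, -3.39, -0.7] [0.436, 0.001, -0.001]
((0.5049), (-0.3024), (0.175), (-7.566179672690964)) [-0.01, -4.41, -1.25] [0.582, 0.001, -0.001]
((0.4934), (-0.3002), (0.175), (-15.900929242797531)) [-0.01, -5.35, -1.95] [0.727, 0.0, -0.001]
((0.4825), (-0.2963), (0.175), (-24.235678812904155)) [-0.01, -6.16, -2.78] [0.873, 0.0, -0.001]
((0.4722), (-0.2909), (0.175), (-32.57042838301072)) [-0.01, -6.85, -3.71] [1.018, 0.0, -0.001]
((0.4628), (-0.284), (0.175), (-40.90517795311729)) [-0.01, -7.4, -4.74] [1.164, 0.0, -0.001]
((0.4545), (-0.2759), (0.175), (-49.239927523223855)) [-0.02, -7.79, -5.83] [1.309, 0.0, -0.001]
((0.4475), (-0.2667), (0.175), (-57.57467709333042)) [-0.02, -8.02, -6.97] [1.455, -0.0, -0.001]
((0.4418), (-0.2565), (0.175), (-65.90942666343699)) [-0.02, -8.09, -8.13] [1.6, -0.0, -0.001]
((0.4378), (-0.2456), (0.175), (-74.24417623354356)) [-0.02, -7.98, -9.29] [1.746, -0.0, -0.001]
```

{"method": "carry_out", "body": {
  "targets": [
    [[0, -1.16, -0.06, 0.145, 0, 0, 0], [0, -2.3, -0.3, 0.291, 0, 0, 0], [0, -3.39, -0.7, 0.436, 0, 0, 0], [0, -4.41, -1.25, 0.582, 0, 0, 0], [0, -5.35, -1.95, 0.727, 0, 0, 0], [0, -6.16, -2.78, 0.873, 0, 0, 0], [0, -6.85, -3.71, 1.018, 0, 0, 0], [0, -7.4, -4.74, 1.164, 0, 0, 0], [0, -7.4, -4.74, 1.164, 0, 0, 0]]
  ]
}}

```text
clock: 46.25
ee_pos: [0.4629, -0.2824, 0.1749]
tcp_rot: [[0.001, 0.755, -0.655], [0.002, -0.655, -0.755], [-1.0, 0.0, -0.002]]
contact_force: [0.1, 5.3, 9.3]
opening: 0.0205
```

```bash
python3 lev.py 196.4 4 | sed 's/np.float64//g'
```

```text
t46.25 [ 0.4629 -0.2824  0.1749] yaw -41.0 tilt [-1.     0.    -0.002] F [0.1 5.3 9.3] op 0.0205 q [ -3.  24.  39. 109. -19.  53.   4.]
angle 229.03486300738584 rad 0.07870316050915879
((0.454), (-0.2754), (0.1749), (-49.1088547304098)) [0.0, -1.13, 0.05] [0.142, -0.002, 0.0]
((0.4472), (-0.2662), (0.1749), (-57.26757048225625)) [0.0, -2.25, -0.2] [0.285, -0.002, 0.0]
((0.4417), (-0.2563), (0.1749), (-65.42628623410269)) [0.0, -3.31, -0.58] [0.427, -0.002, 0.0]
((0.4378), (-0.2456), (0.1749), (-73.58500198594916)) [0.0, -4.31, -1.14] [0.57, -0.002, 0.001]
```

{"method": "carry_out", "body": {
  "targets": [
    [[0, -1.14, -0.03, 0.145, 0, 0, 0], [0, -2.26, -0.28, 0.29, 0, 0, 0], [0, -3.32, -0.7, 0.435, 0, 0, 0], [0, -4.32, -1.28, 0.58, 0, 0, 0], [0, -4.32, -1.28, 0.58, 0, 0, 0], [0, -4.32, -1.28, 0.58, 0, 0, 0]]
  ]
}}

```text
clock: 47.0
ee_pos: [0.4386, -0.2445, 0.1749]
tcp_rot: [[0.001, 0.275, -0.961], [0.002, -0.961, -0.275], [-1.0, -0.002, -0.001]]
contact_force: [-2.4, 7.2, 12.9]
opening: 0.0201
```

```bash
python3 lev.py 196.4 1 | sed 's/np.float64//g'; python3 - <<'E'
from h import *
snap('scene','scene22')
E
```

```text
t47.00 [ 0.4386 -0.2445  0.1749] yaw -74.0 tilt [-1.    -0.002 -0.001] F [-2.4  7.2 12.9] op 0.0201 q [-14.  23.  49. 115. -22.  52. -27.]
angle 195.8458296580895 rad 0.07886386419036409
((0.4378), (-0.2456), (0.1749), (-73.46626371068177)) [-0.0, 0.08, 0.11] [-0.01, -0.001, 0.002]
```

View pics/scene22.png

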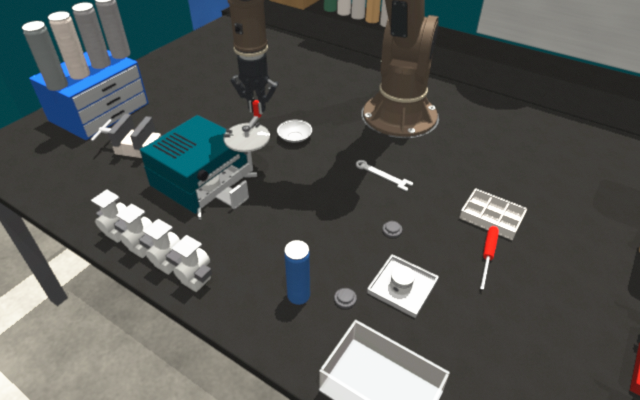

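{"method": "carry_out", "body": {
  "targets": [
    [[0, 0, 0, 0, 0, 0, 0], [0, 0, 0, 0, 0, 0, 0.7], [0, 0, 0, 0, 0, 0, 1], [0, 0, 0, 0, 0, 0, 1], [-3, 0, 0, 0, 0, 0, 1], [-7, 0, 0, 0, 0, 0, 1], [-11, 0, 0, 0, 0, 0, 1], [-13, 0, 0, 0, 0, 0, 1], [-13, 0, 0, 0, 0, 0, 1], [-13, 0, 0, 0, 0, 0, 1]]
  ]
}}

```text
clock: 48.3
ee_pos: [0.4378, -0.2456, 0.3033]
tcp_rot: [[-0.001, 0.273, -0.962], [0.001, -0.962, -0.273], [-1.0, -0.001, 0.001]]
contact_force: [-0.1, 0.5, -0.5]
opening: 0.0855
```

```bash
python3 - <<'E'
from h import *
st()
snap('wrist','wrist23');s,p,d=snap('top','top23');snap('scene','scene23')
c=cloud('top',d);p=p.astype(int);Z=c[...,2]
k=(p[...,0]>150)&(p[...,1]<90)&(Z>0.18)&(Z<0.21)&(c[...,1]<-0.2)
K=c[k].mean(0) if k.sum() else None;print('knob top',K,k.sum())
z=np.load('pics/wrist23.npz');C=wcloud(z);q=z['p'].astype(int)
m=(q[...,0]>150)&(q[...,1]<100)&(q[...,2]<100)&(C[...,2]>0.185)&(C[...,2]<0.21)
W=C[m].mean(0);print('knob wrist',W,m.sum())
for X in (K,W):
    if X is not None:
        v=X[:2]-np.array([.5145,-.223]);print('lever',np.radians(np.degrees(np.arctan2(v[1],v[0]))%360+3.6-200))
m=(np.hypot(C[...,0]-.6248,C[...,1]+.17)<.05)&(C[...,2]>0.052)&(C[...,2]<0.068)
if m.sum()>10: print('handle',cv2.minAreaRect(C[m][:,:2].astype(np.float32)*1000),m.sum())
m=(np.hypot(c[...,0]-.6248,c[...,1]+.17)<.05)&(Z>0.052)&(Z<0.068)
if m.sum()>10: print('handle top',cv2.minAreaRect(c[m][:,:2].astype(np.float32)*1000),m.sum())
topobjs('top23')
E
```

```text
t48.30 [ 0.4378 -0.2456  0.3033] yaw -74.1 tilt [-1.    -0.001  0.001] F [-0.1  0.5 -0.5] op 0.0855 q [-21.  14.  55. 105. -12.  68. -36.]
knob top [ 0.43965056 -0.24519726  0.19471376] 52
knob wrist [ 0.44373449 -0.24426545  0.19167415] 52
lever 0.002062717262238247
lever 0.0056868384982694305
handle ((615.6837768554688, -168.3157196044922), (9.07017707824707, 42.324668884277344), 87.16853332519531) 226
handle top ((626.36279296875, -170.7743377685547), (8.713574409484863, 58.61900329589844), 85.32113647460938) 79
[296 130  19  10  76] zmax 0.057 [0.7639 0.1335 0.0557] [0.014 0.042 0.008]
[262 140  17  16 170] zmax 0.023 [0.7355 0.2302 0.02  ] [0.036 0.033 0.008]
[441 150  10  56 154] zmax 0.051 [ 0.6872 -0.2394  0.0524] [0.14  0.019 0.014]
[212 163  11  45  84] zmax 0.020 [0.6264 0.3779 0.0166] [0.118 0.029 0.007]
[219 163  39  34 102] zmax 0.020 [0.6739 0.297  0.0167] [0.089 0.104 0.009]
[225 174  21  21 353] zmax 0.049 [0.6351 0.3181 0.0462] [0.048 0.049 0.009]
[418 176   8  25 114] zmax 0.060 [ 0.6316 -0.171   0.0578] [0.058 0.011 0.005]
[545 179  15  35 275] zmax 0.053 [ 0.6141 -0.5227  0.0506] [0.073 0.02  0.011]
[230 198  28  10  45] zmax 0.021 [0.5797 0.2836 0.0174] [0.024 0.071 0.008]
[263 231  17  18 183] zmax 0.023 [0.4892 0.2213 0.0201] [0.037 0.034 0.009]
[478 232  19   3  20] zmax 0.057 [ 0.51   -0.3391  0.0554] [0.002 0.038 0.007]
[190 277   3  15  26] zmax 0.025 [0.3652 0.4297 0.0225] [0.023 0.004 0.009]
[190 293  33   7  90] zmax 0.034 [0.3471 0.3816 0.0316] [0.013 0.08  0.01 ]
[428 293  29   7 129] zmax 0.033 [ 0.3462 -0.2247  0.0304] [0.016 0.069 0.008]
```

View pics/top23.png

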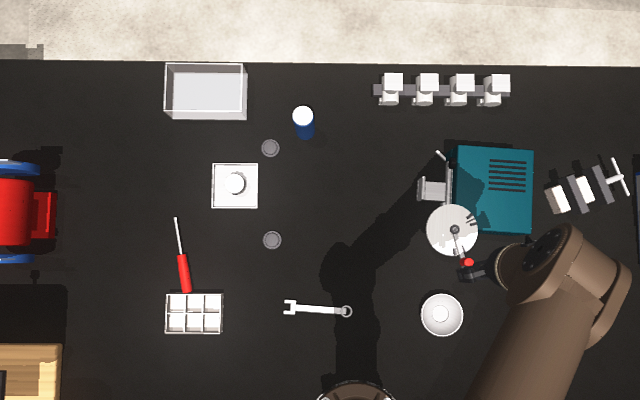

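View pics/scene23.png

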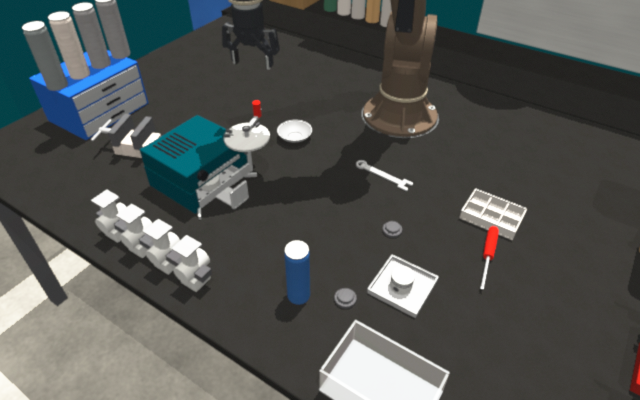

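View pics/wrist23.png

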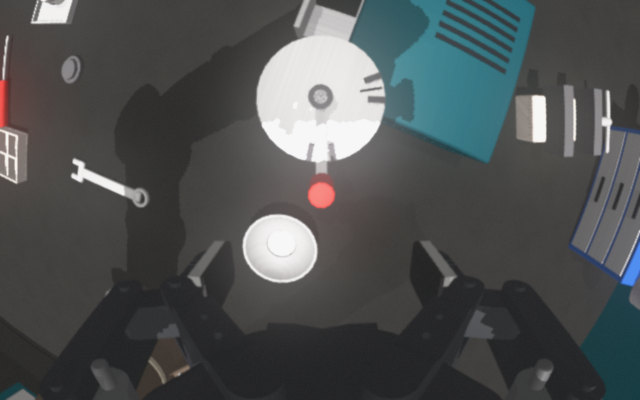

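The lever is in its locked notch (about 0.00 rad). The bar stands across the mouth and the handle is within 2 mm of its home position. The piston is in the pan, no loose bowls are visible and the bystanders haven't moved. Handing in.

```bash
python3 - <<'E'
from h import *
print(r.sign_off())
E
```

```text
the job is handed in; nothing more can be done
None
```

The job is handed in at about 48 s of the 210 s allowed; sign-off gave no verdict.

**What I did:** I threw the lever to its open notch and stood the piston in the pan. I then placed the three bowls on the tray floor, stub up, slid the tray in against the back stop, and threw the lever back to locked and let go. I found only three bowls; no view showed a fourth.

**Last checks:**
- **Lever:** about 0.00 rad in the final top and wrist views, with the latch bar across the mouth.
- **Tray:** the top view puts the handle within 2 mm of its home position. The last full wrist view of the handle, before locking, agreed to about 2.5 mm, roughly that camera's usual offset. In the final wrist view it was partly hidden, so I set that reading aside.
- **Bowls:** before the push, all three stub tops stood at 49–50 mm, as expected for bowls flat on the tray floor. I couldn't see them once the tray was home.
- **Piston and bystanders:** the piston stands in the middle of the pan. The caps measured within about 1 mm of where they started, and the driver and spray can look unmoved.

**What went wrong on the way:**
- **First bowl:** the fingers pressed on it with about 36 N before I lifted; I went in slightly higher for the other two.
- **Knocked bowl:** one bowl was knocked about 3 cm while already in the tray. It stayed flat and within limits, so I left it.

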